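# Clear the loading plate and feed lock housings through the dust flap

### The arm

A 6-joint arm with a two-finger parallel gripper is mounted at the origin on the work surface. World frame = base frame: x ahead of the robot, y to its left, z up, the work surface at z = 0. Lengths are in mm, angles in rad, forces in N, time in s.
With the tool pointing down it reaches from about 350 to 775 mm from the base axis. Payload 7.3 kg.
Tool frame: the origin (TCP) lies between the finger pads; the fingertips stand 14 mm ahead of it and the grasp point (between the pads) lies 5 mm behind it; y points along the fingers, z is the direction in which the jaws open and shut, and the axes are right-handed (so a half turn about y gives the same grasp; the last joint's range is limited). The gripper opens to 92 mm and grips with 3 to 60 N. Pads are 19 mm wide; open, the fingers measure 130 mm over their backs; the gripper's body (75 mm by 190 mm) begins 47 mm behind the grasp point.
Start: joints at [-1.364, 0.342, 1.524, -0, 1.275, -0.146], TCP at [181.424, -492.675, 240.741] pointing down, gripper open.
Joint ranges: [-2.53, 2.53], [-0.77, 2.02], [0.04, 2.7], [-1, 4.14], [0.28, 2.66], [-3.11, 3.11]. Speed limits (rad/s): [2.57, 2.57, 3.14, 3.14, 3.14, 3.14].

### API

Orientations are given as [roll, pitch, yaw] about the fixed x, y, z axes, in that order (R = Rz(yaw) Ry(pitch) Rx(roll)).
In Python, from plant import bot, vision, order gives the robot as it stands.
- The arm moves only by the tool apply_moves, never from a script. Its argument "rows" is a list of rows, each a list of 3 entries, a list of its own where there are three numbers: the shift along the tool's x, y, z in cm, then the turn about the tool's y in rad, then the finger opening in cm, from 0 to 9.18. A call has 1 to 5 rows; each row is the pose to reach, as a shift and turn from the pose measured when the call began, along the tool's axes at that moment; what a row does not reach only later rows make up. A row lasts 1/8 s, in which the tool goes at most 62.5 mm and 10.7 degrees, less where a joint would pass 70% of its speed; a pose out of reach is approached as far as the arm can. A call with a gripper value outside its range is refused whole. The fingers move at their own pace and stop on an object; the grip force is fixed at half the most. Time passes only in rows, so rows that repeat a pose let the fingers close. It gives the time, the measured TCP pose, the force and the opening at its end, in the units of the state.
- bot.get_obs(): the state, without advancing time (a new reading comes with each control period).
- vision.capture(name): name is "side" or "top" or "wrist"; returns the picture (480x640x3 uint8, red, green, blue); there is no depth.
- vision.camera_info(name): a dict with "mtx" (3x3 intrinsics, pixels), "rvec" (rotation vector, rad) and "tvec" (3), from world to camera coordinates, as OpenCV has them. Camera axes: x right, y down, z forward; pixel columns grow to the right and rows downward; lengths in mm; the calibration is good to about 2 mm. A picture is of the moment at which its call begins: read the wrist's pose just before it. camera_info takes no time and is no camera call; for the wrist camera it gives the pose at the moment of the call.
- order.close_job(): hands the job in, once; it reports no verdict.
The state is a dict: "time": time; "joint_positions": joint angles; "dq": joint speeds; "tau": joint torques, N m; "tool_pos": TCP position; "tcp_rot": TCP orientation; "contact_force": force on the tool from outside, world axes, zero at the start; "moment": the same for the moment, N m; "grip_width": finger opening in mm.
Only numpy, scipy, OpenCV 4.12 (cv2) and the standard library are available. Lean on these libraries where they do the work, as an engineer would, in place of code of your own. Each camera call takes 0.05 s, during which the arm holds its last target.

### The job

First use the scraper block to sweep every casting scrap off the loading plate's open edge into the scrap pan, without touching the sharp scraps with the fingers, and stand the scraper back upright in its rest. Only when the plate is clear, bring the lock housings from the mat and push each of them through the spring flap, so that all lie in the drop box and the flap has swung fully shut behind them. Leave everything else on the table where it is.

Things in the scene. Friction and masses are not known exactly. Their poses are not given: they have to be found in the camera images.
- infeed: the infeed station, fixed: loading plate, closed drop box with port and flap, scrap pan. Origin on the table below the middle of the port's sill; y points from the plate through the port. Steel plate: top 140 mm above the table, x -80 to 80, y -170 to 0 mm; 6 mm lips on its x = -80 and y = -170 edges, open edge at x = +80. Drop box: y 0 to 330, x -80 to 80, clear cover, top at 212 mm
- sill (a point): middle of the port's sill, at the plate's top and the outer face of the box's front wall. The port is 90 mm wide (45 each side of here) and 56 mm high. Behind it a steep, slippery white chute sheet leads down: a housing pushed until its middle is some 20 mm past the wall tips and slides in by itself
- box_floor (a point): middle of the drop box's slippery inner floor (152 mm in x by 322 mm in y, sloping down 8 degrees away from the port), 108 mm below the plate's top; axes as the station's (level)
- pan_floor (a point): middle of the scrap pan's inner floor (119 mm in x by 179 mm in y, walls 50 mm high, axes as the station's); the pan stands on the table under the plate's open edge and reaches from 15 mm beneath the plate to 110 mm out from that edge
- flap (a joint): the spring-return dust flap in the port, a metal sheet 84 x 52 mm hung from its upper edge just behind the wall; rad, 0 shut, it swings inward (into the box) up to 1.45; the spring shuts it with about 0.5 to 1 N at its lower edge
- scraper: scraper block: a white block 110 mm long (its y), 26 mm thick (its x), 30 mm high, with a wooden grip on top, 60 mm long (y), 20 mm thick (x), rising from 30 to 75 mm above its underside; 0.2 to 0.3 kg; origin at the middle of the underside; stands upright in its rest at the start
- rest: the scraper's rest, fixed: a shallow dark tray 56 mm (x) by 140 mm (y), walls 4 mm thick and 22 mm high, its inner floor 10 mm above the table; origin under its middle on the table. The scraper stands in it lengthwise (either way round)
- mat: black bench mat, 230 x 220 x 3 mm, fixed, on which the housings lie; origin at the middle of its underside
- housing_1: lock housing, cast metal, 80 x 32 x 28 mm high: a square block 54 mm long with a round barrel nose (diameter 26) on its +x end; origin at the middle of the underside, x along its length to the nose. One of two to four alike
- housing_2: lock housing, cast metal, 80 x 32 x 28 mm high: a square block 54 mm long with a round barrel nose (diameter 26) on its +x end; origin at the middle of the underside, x along its length to the nose. One of two to four alike
- housing_3: lock housing, cast metal, 80 x 32 x 28 mm high: a square block 54 mm long with a round barrel nose (diameter 26) on its +x end; origin at the middle of the underside, x along its length to the nose. One of two to four alike
- housing_4: lock housing, cast metal, 80 x 32 x 28 mm high: a square block 54 mm long with a round barrel nose (diameter 26) on its +x end; origin at the middle of the underside, x along its length to the nose. One of two to four alike
- scrap_1: casting scrap: a crooked bit of bare metal runner, 30 mm long, up to 20 mm wide, 12 mm high, origin on its underside; one of three to five that lie scattered on the loading plate at the start
- scrap_2: casting scrap: a crooked bit of bare metal runner, 30 mm long, up to 20 mm wide, 12 mm high, origin on its underside; one of three to five that lie scattered on the loading plate at the start
- scrap_3: casting scrap: a crooked bit of bare metal runner, 30 mm long, up to 20 mm wide, 12 mm high, origin on its underside; one of three to five that lie scattered on the loading plate at the start
- scrap_4: casting scrap: a crooked bit of bare metal runner, 30 mm long, up to 20 mm wide, 12 mm high, origin on its underside; one of three to five that lie scattered on the loading plate at the start
- scrap_5: casting scrap: a crooked bit of bare metal runner, 30 mm long, up to 20 mm wide, 12 mm high, origin on its underside; one of three to five that lie scattered on the loading plate at the start
- oil_bottle: white bottle, diameter 56, 130 mm high, bystander
- screwdriver: screwdriver lying on the table, bystander
- brush: brush lying on the table, bystander
- plug_gauge: steel plug gauge, 130 mm long, lying on the table, bystander
There are look-alikes about, which are no part of the job. What is shaped like the housing_1 but pink is not meant.

How it is judged:
By the outcome, as a careful person would: the job done as asked, in the order asked, and still so for the second after the job is handed in, with the robot touching nothing.
Of housing_1, housing_2, housing_3, housing_4 only 2 to 4 are there at a start; the rules pass over those that are not, and their reading is None.
Of scrap_1, scrap_2, scrap_3, scrap_4, scrap_5 only 3 to 5 are there at a start; the rules pass over those that are not, and their reading is None.
At some moment in a run one of housing_1, housing_2, housing_3, housing_4 may be knocked a few centimetres aside while the robot is not near it.
It also fails if it takes over 210 s, if anything falls off the work surface, if the arm or the gripper's body presses on something with over 40 N, if the wrist force passes 120 N, or if a joint passes its speed limit or range.

## Working session

There is one attempt and no reset: what is moved stays moved. The work goes in short steps, Python scripts to look and compute and a tool call to move; the robot and the scene stay as the last step left them, time stands still between calls to the robot, and variables do not carry over. Pictures are saved under pics/ and viewed, and the job is handed in when it is done.

Besides the shell and the picture viewer there is one more tool, called after ">>>" as name([rows], argument=value, ...), one row to a line, values as JSON. apply_moves: Moves the arm, as the interface text tells. Its arguments: {"type":"object","properties":{"rows":{"type":"array","items":{"type":"array"}}},"required":["rows"]}

```bash
ls; mkdir -p pics; python3 - <<'E'
from plant import bot,vision,order
import cv2
print(bot.get_obs())
for n in ["side","top","wrist"]:
    i=vision.camera_info(n);print(n,i)
    im=vision.capture(n);cv2.imwrite(f"pics/{n}0.png",im[:,:,::-1])
E
```

```text
pics
{'time': 0.0, 'joint_positions': array([-1.36399836e+00,  3.42743938e-01,  1.52503545e+00,  1.29376657e-05,
        1.27537219e+00, -1.45994258e-01]), 'dq': array([ 5.65882576e-05, -1.21218820e-03, -1.68620178e-03,  2.13787316e-03,
        9.26213484e-04,  1.55977839e-03]), 'tau': array([-2.52337195e-03, -4.31244707e+01, -2.44221228e+01,  7.15176109e-02,
        5.58408850e-02, -1.24109888e-04]), 'tool_pos': array([ 181.34493282, -492.27453135,  240.02749218]), 'tcp_rot': array([-1.57233687e+00,  2.39026626e-04, -2.78880439e+00]), 'contact_force': array([-0.09763106, -0.30514375,  0.45675894]), 'moment': array([ 0.01880807, -0.06980084, -0.03852731]), 'grip_width': 91.6949286388592}
side {'mtx': array([[482.79008126,   0.        , 325.30079228],
       [  0.        , 482.79008126, 247.34644061],
       [  0.        ,   0.        ,   1.        ]]), 'rvec': array([ 2.38258589, -0.68126058,  0.25136943]), 'tvec': array([-475.15260813,  266.81003048, 1209.73489842])}
top {'mtx': array([[560.48328253,   0.        , 320.56673427],
       [  0.        , 560.48328253, 238.72659974],
       [  0.        ,   0.        ,   1.        ]]), 'rvec': array([ 2.20436101, -2.14853123,  0.12107352]), 'tvec': array([ -64.75892605,  522.93463983, 1491.82053635])}
wrist {'mtx': array([[336.09142897,   0.        , 317.28860941],
       [  0.        , 336.09142897, 236.6449273 ],
       [  0.        ,   0.        ,   1.        ]]), 'rvec': array([-2.40561695,  1.67729073,  0.21227474]), 'tvec': array([-523.14542911,  -29.74355587,  390.84417809])}
```

View pics/top0.png

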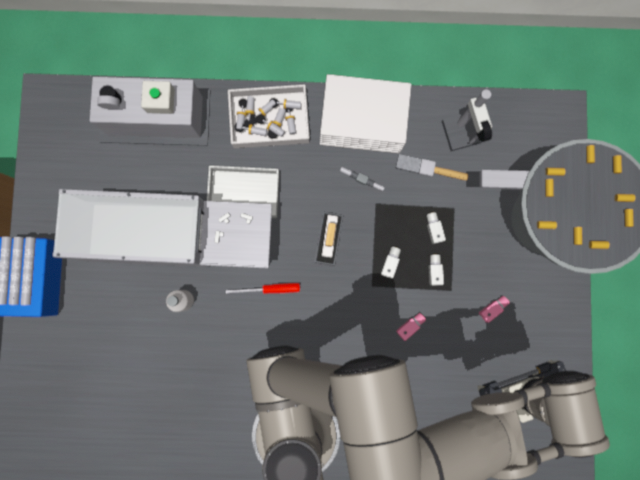

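View pics/side0.png

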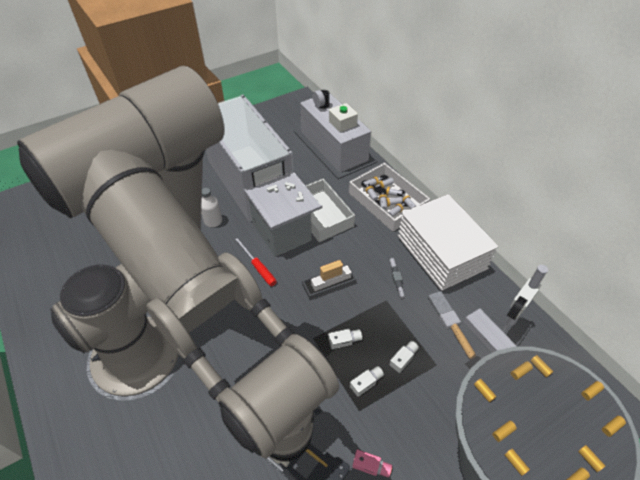

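View pics/wrist0.png

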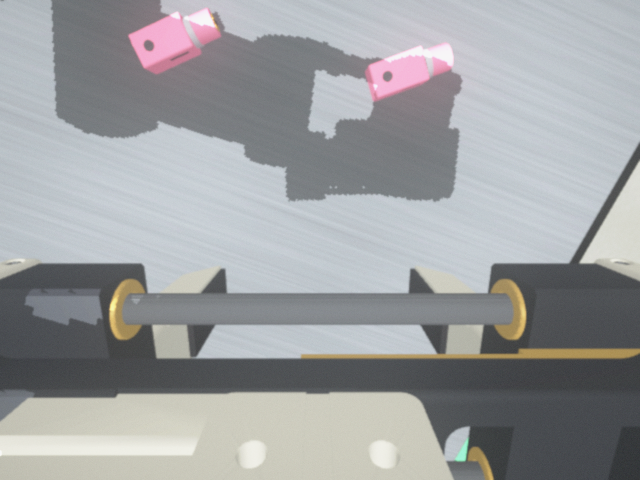

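```bash
cat > h.py <<'E'
import numpy as np,cv2
from scipy.spatial.transform import Rotation as Ro
def info(v,n):
    i=v.camera_info(n);return i['mtx'],cv2.Rodrigues(np.array(i['rvec']))[0],np.array(i['tvec'])
def ray(cam,uv,z):
    K,R,t=cam;o=-R.T@t;d=R.T@np.linalg.inv(K)@np.array([*uv,1.]);s=(z-o[2])/d[2];return o+s*d
def proj(cam,p):
    K,R,t=cam;q=K@(R@np.array(p,float)+t);return q[:2]/q[2]
def crop(im,x0,y0,x1,y1,f,name):
    c=cv2.resize(im[y0:y1,x0:x1],None,fx=f,fy=f,interpolation=cv2.INTER_CUBIC);cv2.imwrite(name,c)
E
python3 - <<'E'
import cv2
from h import *
t=cv2.imread('pics/top0.png');s=cv2.imread('pics/side0.png')
crop(t,190,155,290,275,5,'pics/c1.png')
crop(t,310,195,460,295,5,'pics/c2.png')
crop(s,240,150,360,250,6,'pics/c3.png')
E
```

```text
(no output)
```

View pics/c1.png

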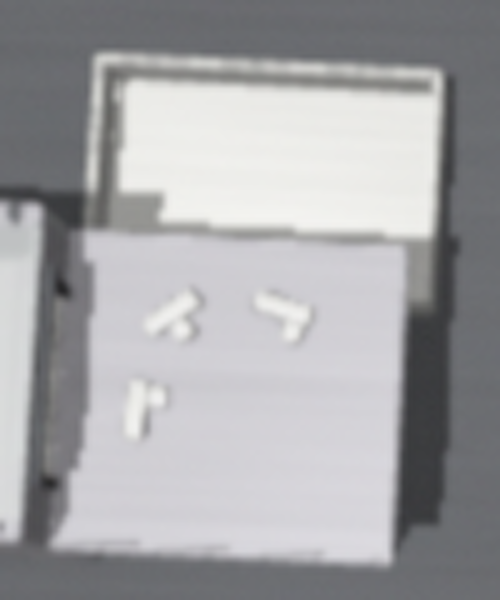

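View pics/c2.png

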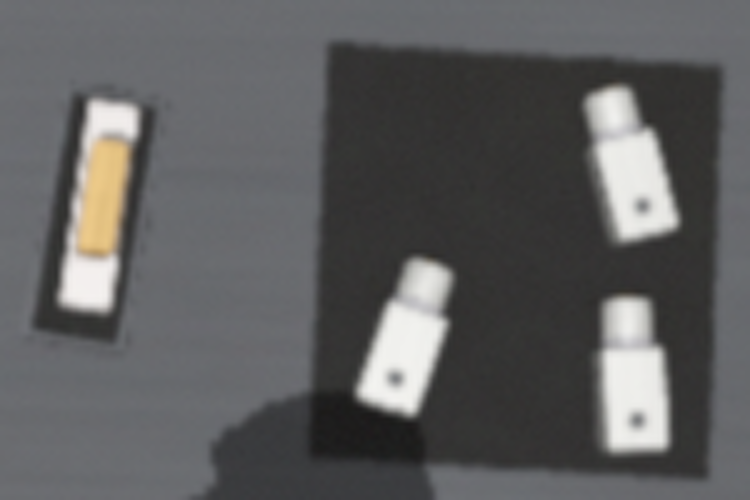

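View pics/c3.png

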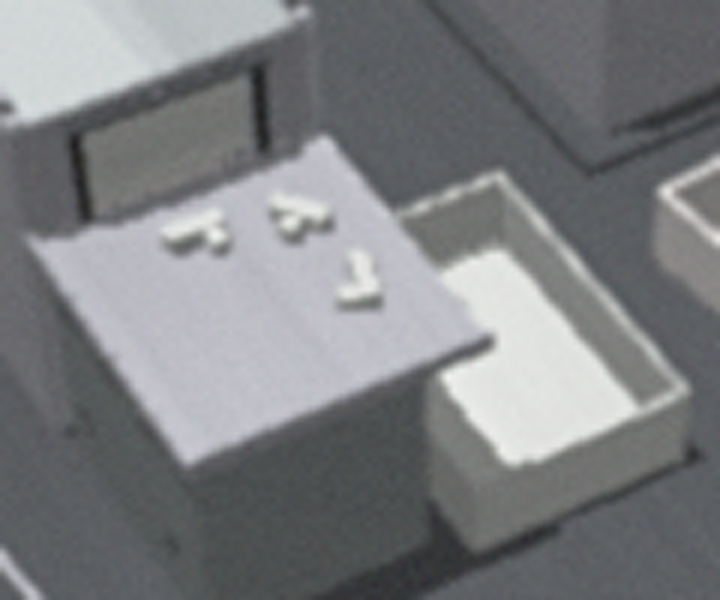

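```bash
cat > meas.py <<'E'
from h import *
from plant import bot,vision
from scipy.optimize import least_squares
top=info(vision,'top');side=info(vision,'side')
pts=[(top,(271,204),(80,-170,140)),(top,(268.6,267.6),(-80,-170,146)),(top,(200,264.6),(-80,0,140)),(top,(198,196),(80,0,212)),(top,(194.4,263),(-80,0,212)),(top,(57,191),(80,330,212)),(top,(55,259),(-80,330,212)),
(side,(321.7,206.7),(80,-170,140)),(side,(270.8,227.5),(-80,-170,146)),(side,(245.8,189.5),(-80,0,140)),(side,(294.2,173.3),(80,0,140))]
def T(q,p): c,s=np.cos(q[2]),np.sin(q[2]);return np.array([q[0]+c*p[0]-s*p[1],q[1]+s*p[0]+c*p[1],p[2]])
f=lambda q:np.concatenate([proj(c,T(q,p))-np.array(u) for c,u,p in pts])
r=least_squares(f,[700,200,0],loss='soft_l1');print('station',r.x,'\n',np.round(f(r.x).reshape(-1,2),1))
C2=lambda p:(p[0]/5+310,p[1]/5+195)
def quad(ps,z):
    w=np.array([ray(top,C2(p),z)[:2] for p in ps]);return w
w=quad([(78,93),(157,107),(117,343),(33,328)],22);print('rest',w.mean(0),np.degrees(np.arctan2(*((w[0]+w[1]-w[2]-w[3])[::-1]))))
w=quad([(97,137),(132,142),(110,257),(77,253)],85);print('grip',w.mean(0),np.degrees(np.arctan2(*((w[0]+w[1]-w[2]-w[3])[::-1]))))
for nm,a,b in [('h1',(610,90),(648,240)),('h2',(430,262),(386,408)),('h3',(627,298),(635,452))]:
    A=ray(top,C2(a),20)[:2];B=ray(top,C2(b),31)[:2];print(nm,A,B,np.linalg.norm(A-B))
C1=lambda p:(p[0]/5+190,p[1]/5+155)
for p in [(172,315),(283,315),(143,408)]:
    w=ray(top,C1(p),150)[:2];c,s=np.cos(r.x[2]),np.sin(r.x[2]);d=w-r.x[:2];print('scrap st',[c*d[0]+s*d[1],-s*d[0]+c*d[1]])
for n,p in [('pan',(0,0)),]:
    pass
E
python3 meas.py
```

```text
station [ 6.82320777e+02  2.10410266e+02 -1.10851921e-01] 
 [[ 19.3 -56. ]
 [ 12.6 -58.3]
 [ 14.4 -64.2]
 [ 21.4 -65.4]
 [ 14.7 -67.6]
 [ 27.1 -79. ]
 [ 17.2 -82.4]
 [ 52.3 -11. ]
 [ 52.4 -15.6]
 [ 52.4 -14.4]
 [ 52.3 -13.5]]
rest [526.22191158 -74.98666837] -8.835249661936679
grip [530.55395488 -77.05591414] -8.917654178392155
h1 [ 603.88081498 -354.82940216] [ 520.81464794 -373.55992221] 85.15174976862586
h2 [ 506.74101759 -257.15375692] [ 426.45719758 -232.78186641] 83.90161382508997
h3 [ 489.89657842 -364.71157766] [ 406.27019847 -367.01850203] 83.65819340885544
scrap st [np.float64(-121.69636871936737), np.float64(-33.34693292776211)]
scrap st [np.float64(-114.12272547757357), np.float64(-88.00283948997075)]
scrap st [np.float64(-169.6780527665515), np.float64(-26.203661479380237)]
```

```bash
sed -i "s/\[700,200,0\],loss='soft_l1'/[550,200,0]/" meas.py; python3 meas.py
```

```text
station [ 5.19766594e+02  2.46008094e+02 -1.00108424e-02] 
 [[ 0.7 -0.1]
 [ 0.1 -0.3]
 [ 0.4  0.4]
 [ 0.2  0.4]
 [-0.   0.4]
 [ 2.3  0.3]
 [-1.2 -0.6]
 [ 1.  -0.8]
 [ 0.6 -0.8]
 [-1.8  0.4]
 [-1.2 -2.9]]
rest [526.22191158 -74.98666837] -8.835249661936679
grip [530.55395488 -77.05591414] -8.917654178392155
h1 [ 603.88081498 -354.82940216] [ 520.81464794 -373.55992221] 85.15174976862586
h2 [ 506.74101759 -257.15375692] [ 426.45719758 -232.78186641] 83.90161382508997
h3 [ 489.89657842 -364.71157766] [ 406.27019847 -367.01850203] 83.65819340885544
scrap st [np.float64(38.467219118372945), np.float64(-54.89508728000614)]
scrap st [np.float64(40.50016287534289), np.float64(-110.03577401649727)]
scrap st [np.float64(-8.551595586996452), np.float64(-42.95777624731492)]
```

```bash
cat > go.py <<'E'
import sys
from h import *
from plant import bot,vision
# usage: go.py x y z yaw ; or st X Y Z yaw_rel in station coords
a=sys.argv[1:]
o=bot.get_obs()
R=Ro.from_euler('xyz',o['tcp_rot']).as_matrix()
print('t',round(o['time'],2),'pos',np.round(o['tool_pos'],1),'rot',np.round(o['tcp_rot'],3),'q',np.round(o['joint_positions'],2),'F',np.round(o['contact_force'],1),'w',round(o['grip_width'],1))
def S(p): c,s=np.cos(-.01),np.sin(-.01);return np.array([519.8+c*p[0]-s*p[1],246+s*p[0]+c*p[1],p[2]])
st=a and a[0]=='st'
if st:a=a[1:]
a=list(map(float,a))
for i in range(0,len(a),4):
    p=np.array(a[i:i+3]);
    if st:p=S(p)
    d=R.T@(p-o['tool_pos'])/10
    dy=(o['tcp_rot'][2]-a[i+3]+np.pi)%(2*np.pi)-np.pi
    print('world',np.round(p,1),'shift',np.round(d,2),'turn',round(dy,3))
E
python3 - <<'E'
from h import *
from plant import bot,vision
o=bot.get_obs();K,R,t=info(vision,'wrist');c=-R.T@t
Rt=Ro.from_euler('xyz',o['tcp_rot']).as_matrix();print('cam in tool',Rt.T@(c-o['tool_pos']),'axis',Rt.T@R[2])
E
python3 go.py 530 -77 160 -3.297 530 -77 61 -3.297
```

```text
cam in tool [ -66.87338415 -144.56579346   -0.59125945] axis [ 0.24530142  0.96944567 -0.00151963]
t 0.15 pos [ 181.4 -492.4  240.2] rot [-1.572  0.    -2.789] q [-1.36  0.34  1.52 -0.    1.28 -0.15] F [0.1 0.2 1.2] w 91.8
world [530. -77. 160.] shift [-47.07   8.06 -26.92] turn 0.508
world [530. -77.  61.] shift [-47.07  17.96 -26.91] turn 0.508
```

>>> apply_moves([
  [[-47.07,4.0,-26.92],0.508,5],
  [[-47.07,4.0,-26.92],0.508,5],
  [[-47.07,4.0,-26.92],0.508,5],
  [[-47.07,4.0,-26.92],0.508,5],
  [[-47.07,4.0,-26.92],0.508,5],
])

```text
time: 0.78
tool_pos: [376.9, -259.6, 218.2]
tcp_rot: [-1.572, -0.0, 2.986]
contact_force: [1.0, -0.7, 0.8]
grip_width: 50.4
```

```bash
python3 go.py 530 -77 160 -3.297 530 -77 61 -3.297
```

```text
t 0.78 pos [ 376.9 -259.6  218.2] rot [-1.572 -0.     2.986] q [-0.77  0.24  1.73  0.    1.17  0.96] F [ 1.  -0.7  0.8] w 50.4
world [530. -77. 160.] shift [-12.29   5.84 -20.4 ] turn -0.0
world [530. -77.  61.] shift [-12.29  15.74 -20.39] turn -0.0
```

>>> apply_moves([
  [[-12.3,5.84,-20.4],0,5],
  [[-12.3,5.84,-20.4],0,5],
  [[-12.3,5.84,-20.4],0,5],
  [[-12.3,5.84,-20.4],0,5],
  [[-12.3,5.84,-20.4],0,5],
])

```text
time: 1.4
tool_pos: [531.0, -73.6, 158.3]
tcp_rot: [-1.573, -0.003, 2.991]
contact_force: [0.5, -1.3, -0.0]
grip_width: 50.3
```

```bash
python3 go.py 530 -77 160 -3.297 530 -77 61 -3.297; python3 - <<'E'
from plant import vision
import cv2
cv2.imwrite('pics/w1.png',vision.capture('wrist')[:,:,::-1])
E
```

```text
t 1.4 pos [531.  -73.6 158.3] rot [-1.573 -0.003  2.991] q [-0.28  0.44  1.61  0.    1.09  1.44] F [ 0.5 -1.3 -0. ] w 50.3
world [530. -77. 160.] shift [ 0.05 -0.17  0.35] turn 0.005
world [530. -77.  61.] shift [0.03 9.73 0.37] turn 0.005
```

View pics/w1.png

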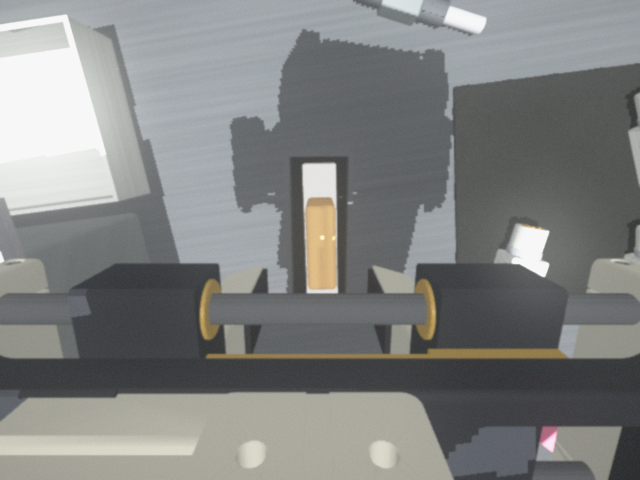

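```bash
python3 - <<'E'
from h import *
from plant import vision,bot
w=info(vision,'wrist');
a=ray(w,(318,203),85);b=ray(w,(321,287),85);print(a,b,(a+b)/2,np.linalg.norm(a-b)); print(ray(w,(318,157),22),bot.get_obs()['tool_pos'])
E
python3 go.py 530 -77 61 -3.297
```

```text
[563.50650129 -79.45008024  85.        ] [504.89794106 -72.60654389  85.        ] [534.20222118 -76.02831206  85.        ] 59.006756570499455
[591.31133771 -83.6532685   22.        ] [530.19581811 -75.40088638 158.91747501]
t 1.45 pos [530.2 -75.4 158.9] rot [-1.572e+00 -2.000e-03  2.989e+00] q [-0.28  0.44  1.61  0.    1.09  1.44] F [-0.1 -0.2 -0. ] w 49.7
world [530. -77.  61.] shift [-0.03  9.79  0.17] turn 0.003
```

>>> apply_moves([
  [[-0.2,5.0,0.1],0.003,5],
  [[-0.2,9.8,0.1],0.003,5],
  [[-0.2,9.8,0.1],0.003,5],
  [[-0.2,9.8,0.1],0.003,0.5],
  [[-0.2,9.8,0.1],0.003,0.5],
])

```text
time: 2.08
tool_pos: [533.1, -77.3, 63.2]
tcp_rot: [-1.571, 0.002, 2.986]
contact_force: [1.2, 0.6, 0.2]
grip_width: 34.4
```

>>> apply_moves([
  [[0,0,0],0,0.5],
  [[0,0,0],0,0.5],
  [[0,0,0],0,0.5],
])

```text
time: 2.45
tool_pos: [534.0, -77.7, 64.8]
tcp_rot: [-1.571, 0.005, 2.986]
contact_force: [-1.0, -0.5, 7.7]
grip_width: 19.8
```

```bash
python3 go.py 530 -77 230 -3.297
```

```text
t 2.45 pos [534.  -77.7  64.8] rot [-1.571  0.005  2.986] q [-0.29  0.57  1.7   0.    0.86  1.44] F [-1.  -0.5  7.7] w 19.8
world [530. -77. 230.] shift [  0.33 -16.52  -0.  ] turn -0.0
```

>>> apply_moves([
  [[0,-6,0],0,0.5],
  [[0,-12,0],0,0.5],
  [[0,-18,0],0,0.5],
  [[0,-18,0],0,0.5],
  [[0,-18,0],0,0.5],
])

```text
time: 3.08
tool_pos: [532.4, -77.3, 243.9]
tcp_rot: [-1.571, 0.003, 2.986]
contact_force: [0.5, -0.3, -2.3]
grip_width: 19.6
```

```bash
python3 go.py st -50 -77 245 -1.58
```

```text
t 3.08 pos [532.4 -77.3 243.9] rot [-1.571  0.003  2.986] q [-0.29  0.36  1.49  0.    1.29  1.44] F [ 0.5 -0.3 -2.3] w 19.6
world [469.  169.5 245. ] shift [ 10.08  -0.14 -23.4 ] turn -1.717
```

>>> apply_moves([
  [[2,-0.14,-4.7],-0.34,0.5],
  [[4,-0.14,-9.4],-0.68,0.5],
  [[6,-0.14,-14],-1.0,0.5],
  [[8,-0.14,-18.7],-1.3,0.5],
  [[10.08,-0.14,-23.4],-1.717,0.5],
])

```text
time: 3.7
tool_pos: [467.4, 170.8, 242.6]
tcp_rot: [-1.571, -0.002, -2.354]
contact_force: [1.1, 1.2, -2.2]
grip_width: 19.9
```

```bash
python3 go.py st -50 -77 245 -1.58
```

```text
t 3.7 pos [467.4 170.8 242.6] rot [-1.571e+00 -2.000e-03 -2.354e+00] q [ 0.2   0.29  1.59 -0.    1.26  0.98] F [ 1.1  1.2 -2.2] w 19.9
world [469.  169.5 245. ] shift [-0.03 -0.24  0.21] turn -0.774
```

>>> apply_moves([
  [[0,-0.2,0.2],-0.774,0.5],
  [[0,-0.2,0.2],-0.774,0.5],
  [[0,-0.2,0.2],-0.774,0.5],
  [[0,-0.2,0.2],-0.774,0.5],
  [[0,-0.2,0.2],-0.774,0.5],
])

```text
time: 4.32
tool_pos: [467.8, 169.2, 242.5]
tcp_rot: [-1.577, -0.002, -1.58]
contact_force: [-0.5, -0.5, -3.2]
grip_width: 20.0
```

```bash
python3 go.py st -50 -77 245 -1.58 -50 -77 198 -1.58;  python3 - <<'E'
from h import *
from plant import vision
crop(vision.capture('top')[:,:,::-1],150,130,310,290,5,'pics/t2.png')
crop(vision.capture('side')[:,:,::-1],200,120,360,260,5,'pics/s2.png')
E
```

```text
t 4.33 pos [467.8 169.2 242.5] rot [-1.577 -0.002 -1.58 ] q [ 0.19  0.29  1.59 -0.    1.26  0.2 ] F [-0.5 -0.5 -3.2] w 20.0
world [469.  169.5 245. ] shift [-0.03 -0.25  0.12] turn 0.0
world [469.  169.5 198. ] shift [-0.04  4.45  0.15] turn 0.0
```

View pics/s2.png

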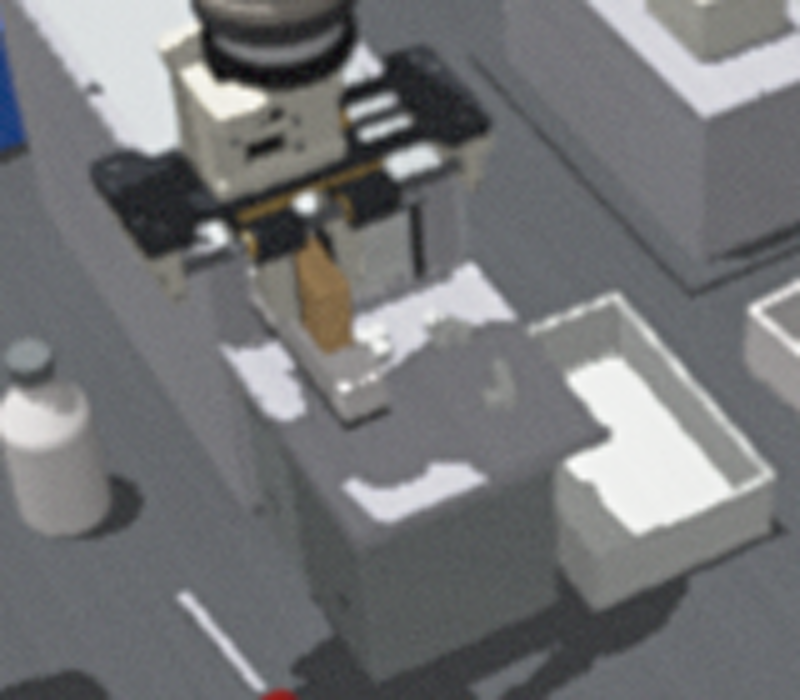

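View pics/t2.png

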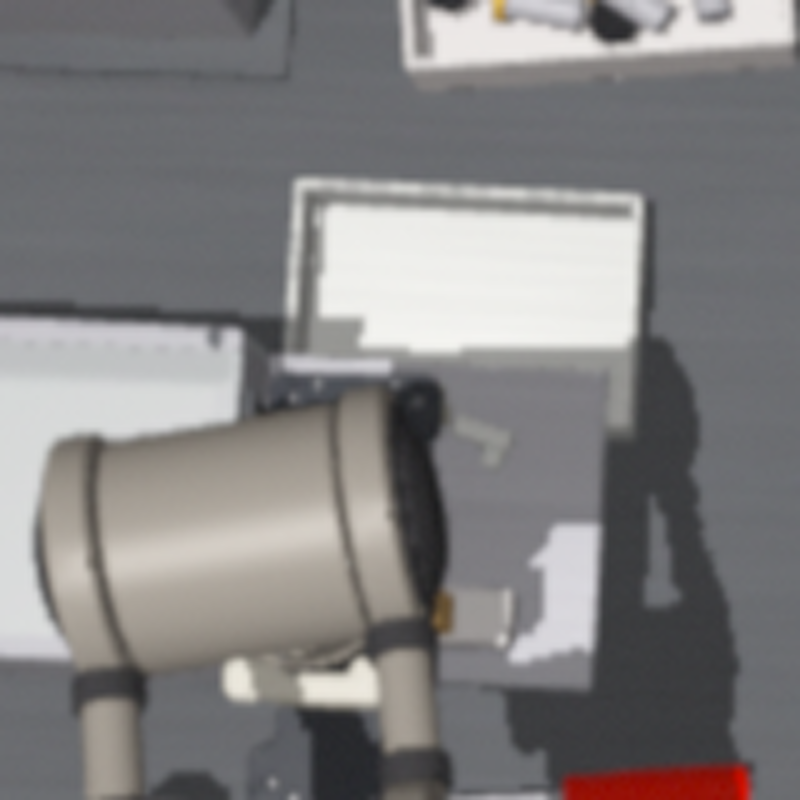

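>>> apply_moves([
  [[0,2.0,-0.2],0,0.5],
  [[0,3.6,-0.4],0,0.5],
  [[0,4.2,-0.4],0,0.5],
  [[0,4.4,-0.4],0,0.5],
  [[0,4.4,-0.4],0,0.5],
])

```text
time: 5.05
tool_pos: [464.3, 169.3, 199.6]
tcp_rot: [-1.575, -0.002, -1.583]
contact_force: [0.1, -1.3, -2.4]
grip_width: 20.0
```

```bash
python3 go.py st -54 -77 196 -1.58;  python3 - <<'E'
from h import *
from plant import vision
crop(vision.capture('side')[:,:,::-1],220,140,340,240,6,'pics/s3.png')
E
```

```text
t 5.05 pos [464.3 169.3 199.6] rot [-1.575 -0.002 -1.583] q [ 0.19  0.33  1.67 -0.    1.15  0.21] F [ 0.1 -1.3 -2.4] w 20.0
world [465.  169.5 196. ] shift [-0.03  0.36  0.08] turn -0.003
```

View pics/s3.png

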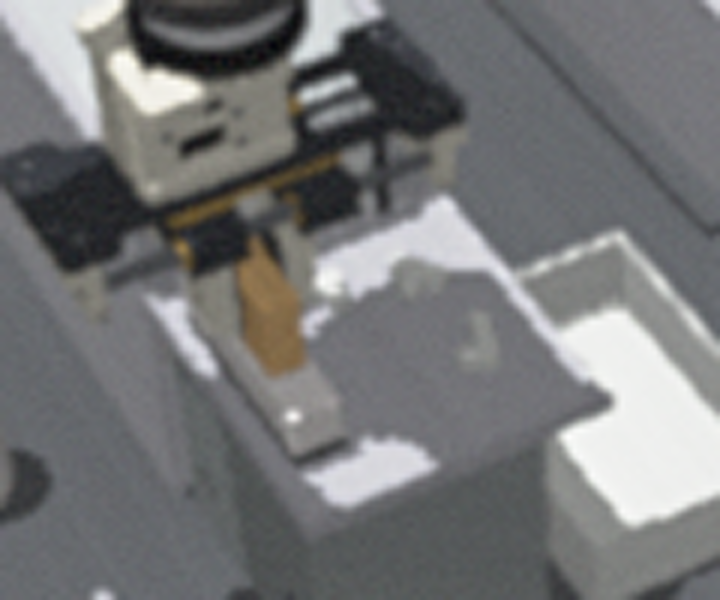

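>>> apply_moves([
  [[0,0.3,0],0,0.5],
  [[0,0.3,0],0,0.5],
])

```text
time: 5.35
tool_pos: [464.3, 169.3, 196.7]
tcp_rot: [-1.574, -0.002, -1.583]
contact_force: [0.6, -0.5, -1.8]
grip_width: 20.0
```

>>> apply_moves([
  [[0,0.3,0],0,0.5],
  [[0,0.3,0],0,0.5],
])

```text
time: 5.6
tool_pos: [464.5, 169.1, 194.8]
tcp_rot: [-1.573, -0.002, -1.583]
contact_force: [-2.7, -1.0, 7.1]
grip_width: 20.1
```

>>> apply_moves([
  [[0,-0.05,1.5],0,0.5],
  [[0,-0.05,3],0,0.5],
  [[0,-0.05,4.5],0,0.5],
  [[0,-0.05,6],0,0.5],
  [[0,-0.05,7.2],0,0.5],
])

```text
time: 6.22
tool_pos: [536.8, 168.3, 194.9]
tcp_rot: [-1.574, -0.002, -1.583]
contact_force: [-1.1, -0.1, -0.4]
grip_width: 19.7
```

```bash
python3 go.py st 95 -77 195 -1.58;  python3 - <<'E'
from h import *
from plant import vision
crop(vision.capture('side')[:,:,::-1],220,140,340,240,6,'pics/s4.png')
E
```

```text
t 6.22 pos [536.8 168.3 194.9] rot [-1.574 -0.002 -1.583] q [ 0.17  0.45  1.49 -0.    1.21  0.18] F [-1.1 -0.1 -0.4] w 19.7
world [614.  168.1 195. ] shift [-0.07 -0.03  7.72] turn -0.003
```

View pics/s4.png

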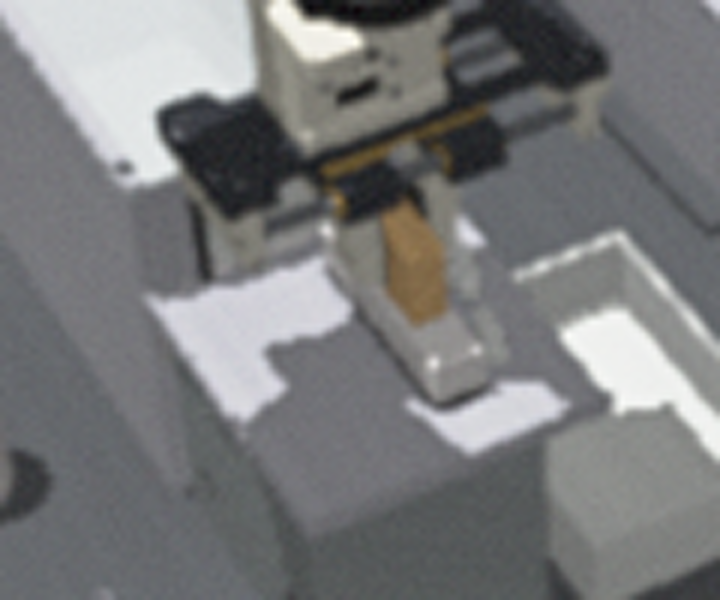

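Plate behind the scraper is clear and scraps are ahead of it at (480,310); continuing over the edge.

>>> apply_moves([
  [[-0.07,-0.05,1.5],0,0.5],
  [[-0.07,-0.05,2.8],0,0.5],
  [[-0.07,-0.05,4.0],0,0.5],
  [[-0.07,-0.05,5.2],0,0.5],
  [[-0.07,-0.05,6.4],0,0.5],
])

```text
time: 6.9
tool_pos: [603.0, 168.0, 195.4]
tcp_rot: [-1.572, -0.002, -1.583]
contact_force: [-0.0, 0.3, -2.0]
grip_width: 19.6
```

>>> apply_moves([
  [[0,-0.05,0.9],0,0.5],
  [[0,-0.05,1.6],0,0.5],
  [[0,-0.05,2.0],0,0.5],
  [[0,-0.05,2.0],0,0.5],
])

```text
time: 7.4
tool_pos: [623.1, 167.8, 195.8]
tcp_rot: [-1.572, -0.002, -1.583]
contact_force: [0.1, 0.9, -2.1]
grip_width: 19.8
```

```bash
python3 go.py st 95 -77 195 -1.58;  python3 - <<'E'
from h import *
from plant import vision
crop(vision.capture('side')[:,:,::-1],220,140,360,250,5,'pics/s5.png')
crop(vision.capture('top')[:,:,::-1],180,140,300,280,5,'pics/t5.png')
E
```

```text
t 7.4 pos [623.1 167.8 195.8] rot [-1.572 -0.002 -1.583] q [ 0.15  0.6   1.23 -0.    1.32  0.16] F [ 0.1  0.9 -2.1] w 19.8
world [614.  168.1 195. ] shift [-0.02  0.08 -0.9 ] turn -0.003
```

View pics/s5.png

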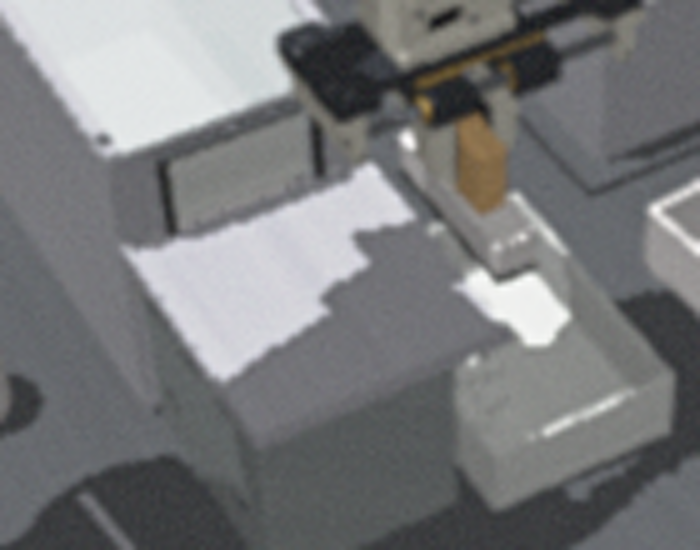

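View pics/t5.png

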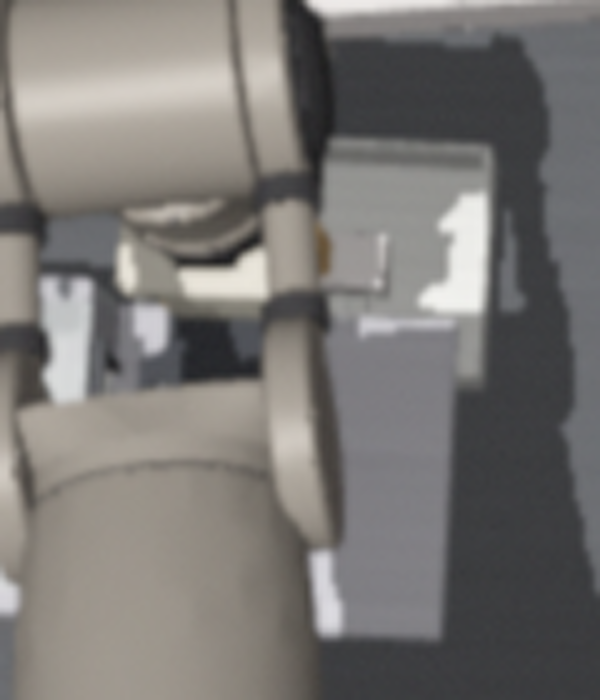

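>>> apply_moves([
  [[0,-4,0],0,0.5],
  [[0,-6,0],0,0.5],
  [[6,-6,0],0,0.5],
  [[12,-6,0],0,0.5],
  [[18,-6,0],0,0.5],
])

```text
time: 8.12
tool_pos: [620.2, -13.5, 256.5]
tcp_rot: [-1.572, -0.002, -1.582]
contact_force: [1.2, -0.7, -2.1]
grip_width: 19.5
```

```bash
python3 go.py 533 -77.5 250 2.986;  python3 - <<'E'
from h import *
from plant import vision
crop(vision.capture('side')[:,:,::-1],220,140,360,250,5,'pics/s6.png')
crop(vision.capture('top')[:,:,::-1],180,140,300,280,5,'pics/t6.png')
E
```

```text
t 8.12 pos [620.2 -13.5 256.5] rot [-1.572 -0.002 -1.582] q [-0.14  0.51  1.21 -0.    1.42 -0.13] F [ 1.2 -0.7 -2.1] w 19.5
world [533.  -77.5 250. ] shift [ 6.5   0.67 -8.64] turn 1.715
```

View pics/s6.png

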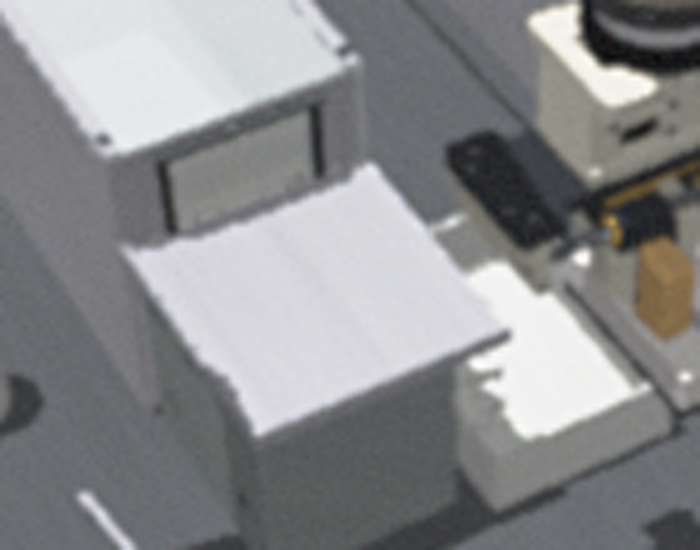

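View pics/t6.png

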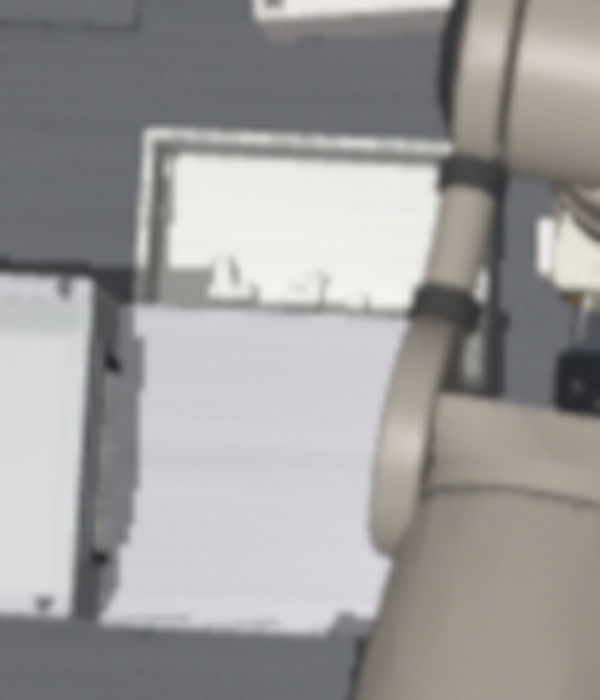

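>>> apply_moves([
  [[6.5,0,-8.64],0.36,0.5],
  [[6.5,0,-8.64],0.72,0.5],
  [[6.5,0,-8.64],1.08,0.5],
  [[6.5,0,-8.64],1.4,0.5],
  [[6.5,0,-8.64],1.715,0.5],
])

```text
time: 8.85
tool_pos: [532.4, -81.0, 257.0]
tcp_rot: [-1.568, -0.003, -2.527]
contact_force: [1.3, 0.6, -2.8]
grip_width: 19.9
```

```bash
python3 go.py 532.5 -77.5 256 2.986
```

```text
t 8.85 pos [532.4 -81.  257. ] rot [-1.568 -0.003 -2.527] q [-0.29  0.35  1.46 -0.    1.33  0.67] F [ 1.3  0.6 -2.8] w 19.9
world [532.5 -77.5 256. ] shift [-0.21  0.1  -0.28] turn 0.771
```

>>> apply_moves([
  [[-0.2,0.1,-0.28],0.771,0.5],
  [[-0.2,0.1,-0.28],0.771,0.5],
  [[-0.2,4,-0.28],0.771,0.5],
  [[-0.2,8,-0.28],0.771,0.5],
  [[-0.2,12,-0.28],0.771,0.5],
])

```text
time: 9.48
tool_pos: [532.3, -77.2, 136.3]
tcp_rot: [-1.567, 0.001, 2.983]
contact_force: [1.0, -0.2, -2.4]
grip_width: 19.8
```

```bash
python3 go.py 532.5 -77.5 68 2.986;  python3 - <<'E'
from h import *
from plant import vision
cv2.imwrite('pics/w7.png',vision.capture('wrist')[:,:,::-1])
E
```

```text
t 9.47 pos [532.3 -77.2 136.3] rot [-1.567e+00  1.000e-03  2.983e+00] q [-0.28  0.47  1.64 -0.    1.03  1.45] F [ 1.  -0.2 -2.4] w 19.8
world [532.5 -77.5  68. ] shift [-0.01  6.83 -0.  ] turn -0.003
```

View pics/w7.png

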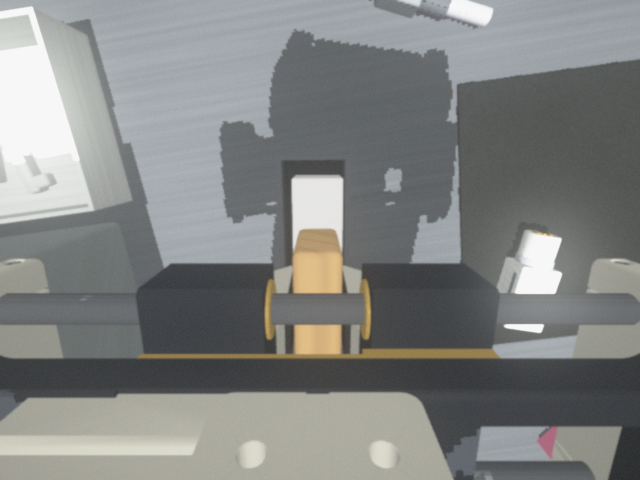

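>>> apply_moves([
  [[0,3,0],0,0.5],
  [[0,5.5,0],0,0.5],
  [[0,6.6,0],0,0.5],
  [[0,6.8,0],0,0.5],
  [[0,6.9,0],0,0.5],
])

```text
time: 10.15
tool_pos: [528.5, -76.2, 64.2]
tcp_rot: [-1.568, -0.009, 2.984]
contact_force: [-8.1, 2.0, 15.0]
grip_width: 19.8
```

>>> apply_moves([
  [[0,0.25,0],0,0.5],
  [[0,0.25,0],0,0.5],
])

```text
time: 10.4
tool_pos: [528.5, -76.1, 64.3]
tcp_rot: [-1.568, -0.008, 2.985]
contact_force: [-5.3, 0.1, 10.7]
grip_width: 19.8
```

>>> apply_moves([
  [[0,0,0],0,2.5],
  [[0,0,0],0,3.5],
  [[0,0,0],0,4.5],
  [[0,0,0],0,5],
  [[0,-2,0],0,5],
])

```text
time: 11.02
tool_pos: [527.7, -75.8, 83.1]
tcp_rot: [-1.568, -0.012, 2.985]
contact_force: [0.2, -0.6, -0.0]
grip_width: 49.7
```

>>> apply_moves([
  [[0,-5,0],0,5],
  [[0,-10,0],0,5],
  [[0,-14,0],0,5],
  [[0,-14,0],0,5],
])

```text
time: 11.52
tool_pos: [530.9, -76.1, 226.4]
tcp_rot: [-1.568, -0.005, 2.985]
contact_force: [0.2, -0.3, -1.3]
grip_width: 50.2
```

```bash
python3 go.py 532.5 -77.5 68 2.986;  python3 - <<'E'
from h import *
from plant import vision
cv2.imwrite('pics/w8.png',vision.capture('wrist')[:,:,::-1])
s=vision.capture('side')[:,:,::-1]
cv2.imwrite('pics/s8.png',s)
E
```

```text
t 11.53 pos [530.9 -76.1 226.4] rot [-1.568 -0.005  2.985] q [-0.28  0.38  1.51 -0.    1.26  1.45] F [ 0.2 -0.3 -1.3] w 50.2
world [532.5 -77.5  68. ] shift [-0.25 15.83  0.06] turn -0.001
```

View pics/w8.png

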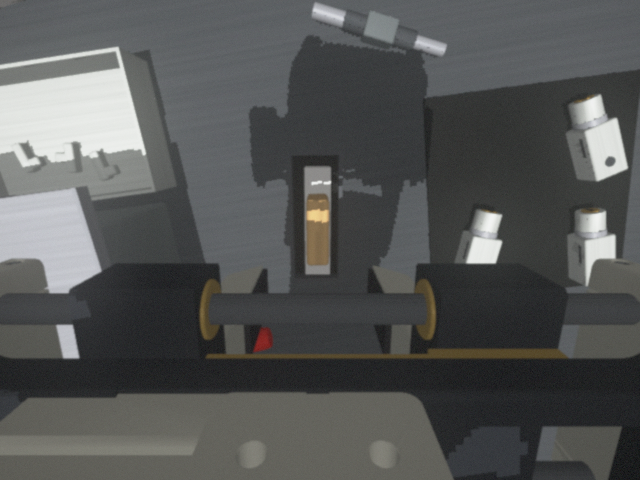

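View pics/s8.png

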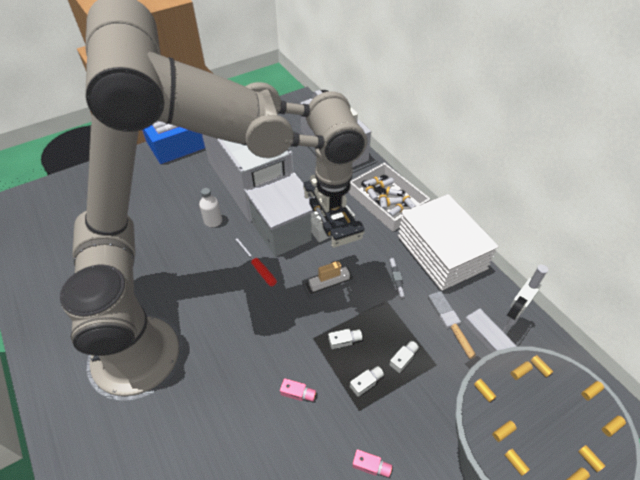

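```bash
python3 go.py 455 -242 220 2.847
```

```text
t 11.62 pos [529.  -75.6 222.7] rot [-1.568 -0.012  2.985] q [-0.28  0.38  1.52 -0.    1.26  1.45] F [ 0.6  0.3 -1.1] w 50.2
world [ 455. -242.  220.] shift [ 4.71  0.36 17.59] turn 0.138
```

>>> apply_moves([
  [[4.71,0,17.6],0.138,6],
  [[4.71,0,17.6],0.138,6],
  [[4.71,0,17.6],0.138,6],
  [[4.71,0,17.6],0.138,6],
])

```text
time: 12.12
tool_pos: [452.9, -244.9, 221.7]
tcp_rot: [-1.567, -0.015, 2.841]
contact_force: [0.1, -0.4, -0.1]
grip_width: 60.0
```

```bash
python3 go.py 455 -242 220 2.847;  python3 - <<'E'
from h import *
from plant import vision
cv2.imwrite('pics/w9.png',vision.capture('wrist')[:,:,::-1])
E
```

```text
t 12.12 pos [ 452.9 -244.9  221.7] rot [-1.567 -0.015  2.841] q [-0.64  0.35  1.57 -0.01  1.24  1.23] F [ 0.1 -0.4 -0.1] w 60.0
world [ 455. -242.  220.] shift [-0.12  0.17 -0.34] turn -0.006
```

View pics/w9.png

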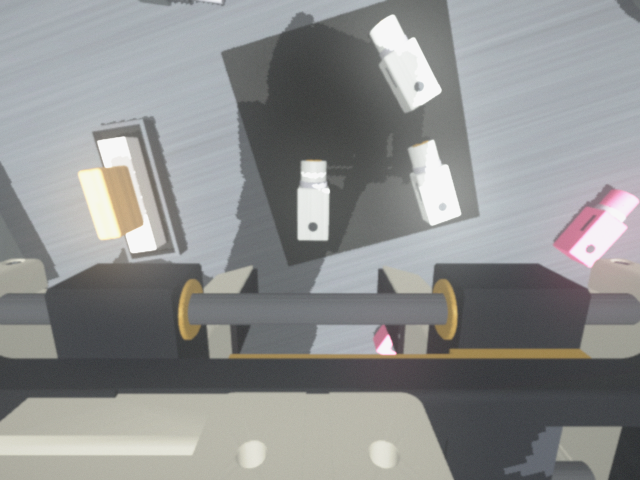

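```bash
python3 - <<'E'
from h import *
crop(cv2.imread('pics/w9.png'),280,120,480,270,4,'pics/c9.png')
E
```

```text
(no output)
```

View pics/c9.png

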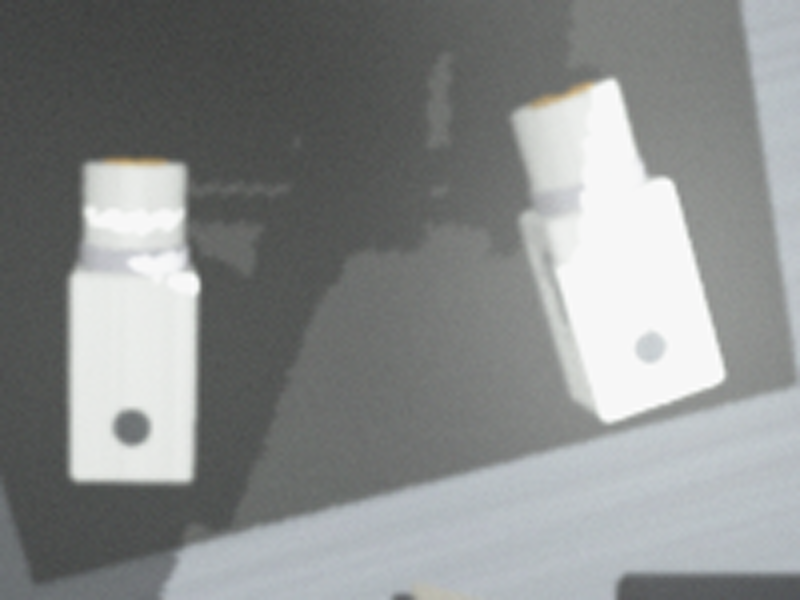

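```bash
cat > hous.py <<'E'
from h import *
from plant import vision
def block(cam,corners,z=31):
    "corners px: front-left, front-right, tail-right, tail-left"
    w=np.array([ray(cam,c,z)[:2] for c in corners]);f=(w[0]+w[1])/2;t=(w[2]+w[3])/2
    u=(f-t)/np.linalg.norm(f-t);yaw=np.arctan2(u[1],u[0]);o=(f+t)/2+13*u
    print('origin',o.round(1),'yaw',yaw.round(3),'len',np.linalg.norm(f-t).round(1),'wid',np.linalg.norm(w[0]-w[1]).round(1),np.linalg.norm(w[2]-w[3]).round(1))
    g=o-20*u;print('grasp',g.round(1),'toolyaw',((yaw-np.pi+np.pi)%(2*np.pi)-np.pi).round(3))
    return o,u
E
python3 - <<'E'
from hous import *
w=info(vision,'wrist')
C=lambda p:(p[0]/4+280,p[1]/4+120)
block(w,[C(p) for p in [(69,272),(198,272),(193,481),(71,481)]])
block(w,[C(p) for p in [(553,211),(675,180),(724,380),(608,421)]])
E
```

```text
origin [ 468.8 -242.2] yaw -0.309 len 53.8 wid 32.0 31.5
grasp [ 449.7 -236.1] toolyaw 2.833
origin [ 451.2 -364.7] yaw 0.037 len 54.3 wid 30.1 30.4
grasp [ 431.2 -365.4] toolyaw -3.105
```

```bash
python3 go.py 449.7 -236.1 60 2.833 449.7 -236.1 22 2.833
```

```text
t 12.18 pos [ 453.7 -243.   221.9] rot [-1.568 -0.015  2.843] q [-0.64  0.35  1.57 -0.01  1.24  1.24] F [-0.  -0.1  0.3] w 60.3
world [ 449.7 -236.1   60. ] shift [ 0.34 16.19 -0.59] turn 0.01
world [ 449.7 -236.1   22. ] shift [ 0.29 19.99 -0.6 ] turn 0.01
```

>>> apply_moves([
  [[0.3,5,-0.6],0.01,6],
  [[0.3,10,-0.6],0.01,6],
  [[0.3,15,-0.6],0.01,6],
  [[0.3,17,-0.6],0.01,6],
  [[0.3,17,-0.6],0.01,6],
])

```text
time: 12.8
tool_pos: [449.2, -233.8, 49.8]
tcp_rot: [-1.57, -0.02, 2.835]
contact_force: [-0.5, 0.5, 0.6]
grip_width: 60.1
```

```bash
python3 go.py 449.7 -236.1 22 2.833; python3 - <<'E'
from h import *
from plant import vision
cv2.imwrite('pics/w10.png',vision.capture('wrist')[:,:,::-1])
E
```

```text
t 12.8 pos [ 449.2 -233.8   49.8] rot [-1.57  -0.02   2.835] q [-0.63  0.56  1.79 -0.01  0.82  1.26] F [-0.5  0.5  0.6] w 60.1
world [ 449.7 -236.1   22. ] shift [-0.18  2.77  0.21] turn 0.002
```

View pics/w10.png

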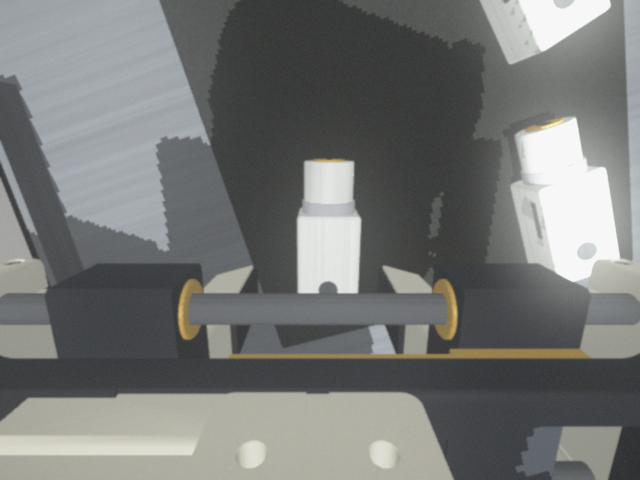

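>>> apply_moves([
  [[-0.2,2.0,0.2],0,6],
  [[-0.2,2.8,0.2],0,6],
  [[-0.2,2.8,0.2],0,6],
  [[-0.2,2.8,0.2],0,2],
  [[-0.2,2.8,0.2],0,2],
])

```text
time: 13.48
tool_pos: [451.2, -237.3, 23.8]
tcp_rot: [-1.569, -0.016, 2.835]
contact_force: [-0.2, -0.6, -0.5]
grip_width: 44.5
```

>>> apply_moves([
  [[0,0,0],0,2],
  [[0,0,0],0,2],
  [[0,0,0],0,2],
])

```text
time: 13.85
tool_pos: [451.4, -237.5, 24.2]
tcp_rot: [-1.568, -0.015, 2.835]
contact_force: [-0.7, -1.1, 3.8]
grip_width: 31.9
```

```bash
python3 go.py 449.7 -236.1 220 2.833 ; python3 go.py st 0 -68 215 -1.58 |tail -1
```

```text
t 13.85 pos [ 451.4 -237.5   24.2] rot [-1.568 -0.015  2.835] q [-0.63  0.6   1.8  -0.01  0.75  1.26] F [-0.7 -1.1  3.8] w 31.9
world [ 449.7 -236.1  220. ] shift [  0.5  -19.57  -0.04] turn 0.002
world [519.1 178.  215. ] shift [  6.39 -19.09 -41.61] turn -1.868
```

>>> apply_moves([
  [[0,-5,0],0,2],
  [[0,-11,0],0,2],
  [[0,-17,-3],0,2],
  [[0,-20,-6],-0.1,2],
  [[0,-20.5,-9],-0.3,2],
])

```text
time: 14.48
tool_pos: [482.8, -151.6, 231.4]
tcp_rot: [-1.571, -0.011, 3.127]
contact_force: [0.9, 0.9, -2.9]
grip_width: 31.5
```

```bash
python3 go.py st 0 -68 225 -1.58 
```

```text
t 14.47 pos [ 482.8 -151.6  231.4] rot [-1.571 -0.011  3.127] q [-0.45  0.32  1.58 -0.    1.25  1.13] F [ 0.9  0.9 -2.9] w 31.5
world [519.1 178.  225. ] shift [ -3.17   0.62 -33.01] turn -1.576
```

>>> apply_moves([
  [[-0.5,0.5,-5.5],-0.32,2],
  [[-1,0.5,-11],-0.64,2],
  [[-1.5,0.5,-16.5],-0.96,2],
  [[-2.2,0.5,-22],-1.28,2],
  [[-3.17,0.5,-28],-1.576,2],
])

```text
time: 15.1
tool_pos: [518.0, 129.6, 225.6]
tcp_rot: [-1.581, -0.007, -2.218]
contact_force: [1.4, -0.2, -1.6]
grip_width: 31.9
```

```bash
python3 go.py st 0 -68 225 -1.58 
```

```text
t 15.1 pos [518.  129.6 225.6] rot [-1.581 -0.007 -2.218] q [0.1  0.38 1.51 0.   1.26 0.75] F [ 1.4 -0.2 -1.6] w 31.9
world [519.1 178.  225. ] shift [-3.93  0.06 -2.83] turn -0.638
```

>>> apply_moves([
  [[-3.93,0,-2.83],-0.638,2],
  [[-3.93,0,-2.83],-0.638,2],
  [[-3.93,0,-2.83],-0.638,2],
  [[-3.93,0,-2.83],-0.638,2],
  [[-3.93,0,-2.83],-0.638,2],
])

```text
time: 15.72
tool_pos: [518.7, 178.0, 225.0]
tcp_rot: [-1.585, -0.0, -1.58]
contact_force: [0.1, 0.1, -2.0]
grip_width: 31.9
```

```bash
python3 go.py st 0 -68 163 -1.58 ; python3 - <<'E'
from h import *
from plant import vision
cv2.imwrite('pics/w11.png',vision.capture('wrist')[:,:,::-1])
crop(vision.capture('side')[:,:,::-1],220,140,360,250,5,'pics/s11.png')
E
```

```text
t 15.72 pos [518.7 178.  225. ] rot [-1.585 -0.    -1.58 ] q [0.19 0.4  1.47 0.   1.28 0.2 ] F [ 0.1  0.1 -2. ] w 31.9
world [519.1 178.  163. ] shift [0.   6.2  0.13] turn -0.0
```

View pics/w11.png

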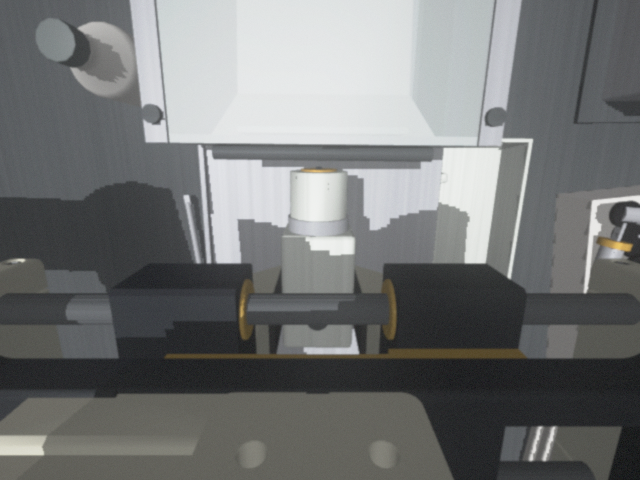

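View pics/s11.png

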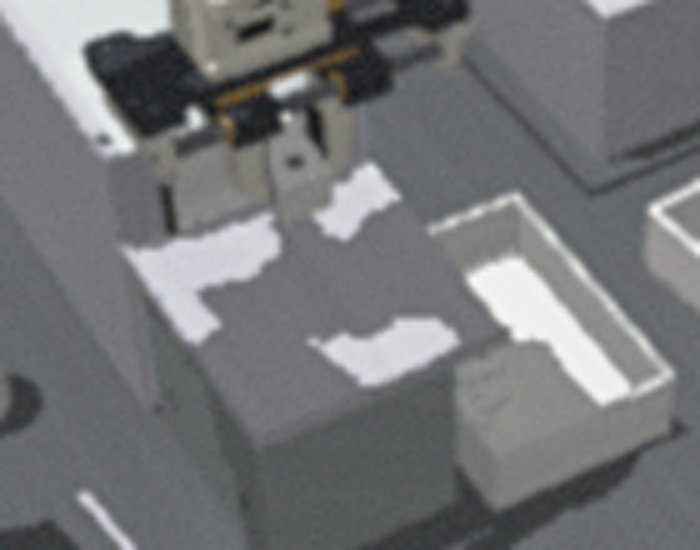

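```bash
python3 - <<'E'
from h import *
from plant import vision
w=info(vision,'wrist')
print(ray(w,(147,145),212),ray(w,(503,146),212),ray(w,(318,168),225-14+4))
E
```

```text
[442.63339181 248.59638938 212.        ] [603.89596816 246.36805906 212.        ] [520.55351877 237.64518303 215.        ]
```

>>> apply_moves([
  [[0,3,0.3],0,2],
  [[0,5,0.3],0,2],
  [[0,6.1,0.3],0,2],
  [[0,6.3,0.3],0,2],
  [[0,6.3,0.3],0,2],
])

```text
time: 16.45
tool_pos: [521.4, 178.0, 162.8]
tcp_rot: [-1.583, 0.0, -1.582]
contact_force: [-1.0, -0.3, -2.8]
grip_width: 31.5
```

>>> apply_moves([
  [[0,0.2,0],0,2],
  [[0,0.2,0],0,2],
])

```text
time: 16.7
tool_pos: [521.9, 178.1, 161.6]
tcp_rot: [-1.582, 0.001, -1.582]
contact_force: [0.7, 1.5, 0.0]
grip_width: 31.9
```

>>> apply_moves([
  [[0,0.15,0],0,2],
  [[0,0.1,0],0,4.5],
  [[0,0.1,0],0,5.5],
  [[0,0.1,0],0,6],
  [[0,-1,0],0,6],
])

```text
time: 17.32
tool_pos: [521.5, 178.0, 171.2]
tcp_rot: [-1.584, 0.0, -1.582]
contact_force: [-0.0, -0.4, -0.2]
grip_width: 59.8
```

>>> apply_moves([
  [[0,-3,0],0,6],
  [[3,-3,0],0,0],
  [[4.6,-3,0],0,0],
  [[4.6,-3,0],0,0],
  [[4.6,-3,0],0,0],
])

```text
time: 17.95
tool_pos: [521.3, 132.4, 201.0]
tcp_rot: [-1.584, 0.001, -1.582]
contact_force: [0.1, 0.5, 0.4]
grip_width: 24.4
```

```bash
python3 go.py st 2 -114 168 -1.58 ; python3 - <<'E'
from h import *
from plant import vision
cv2.imwrite('pics/w12.png',vision.capture('wrist')[:,:,::-1])
crop(vision.capture('side')[:,:,::-1],220,140,360,250,5,'pics/s12.png')
E
```

```text
t 17.95 pos [521.3 132.4 201. ] rot [-1.584e+00  1.000e-03 -1.582e+00] q [0.1  0.41 1.54 0.   1.21 0.12] F [0.1 0.5 0.4] w 24.4
world [520.7 132.  168. ] shift [ 0.04  3.3  -0.02] turn -0.002
```

View pics/w12.png

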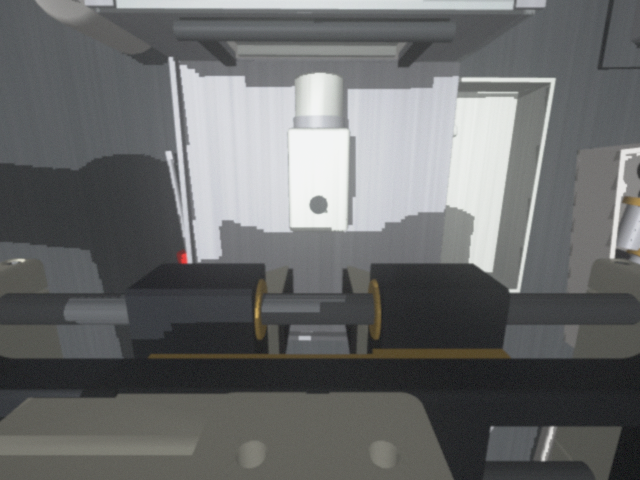

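View pics/s12.png

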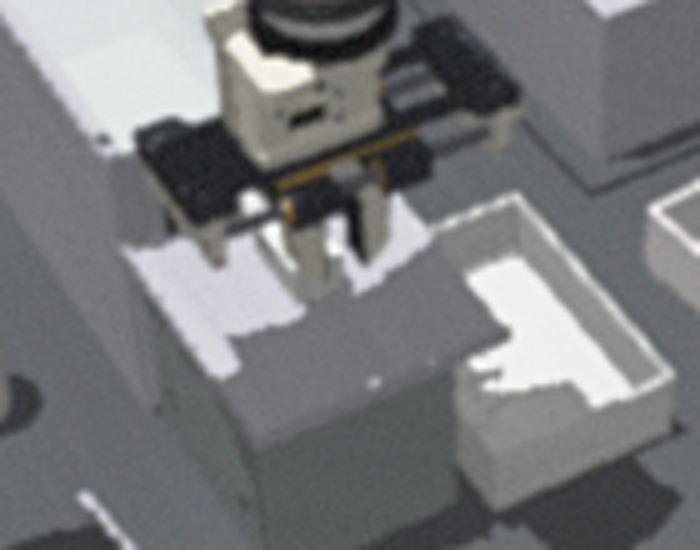

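>>> apply_moves([
  [[0.3,2.0,0.05],0,0],
  [[0.3,3.2,0.05],0,0],
  [[0.3,3.3,0.05],0,0],
  [[0.3,3.3,0.05],0,0],
  [[0.3,3.3,0.05],0,0],
])

```text
time: 18.68
tool_pos: [521.7, 129.8, 168.5]
tcp_rot: [-1.583, 0.001, -1.581]
contact_force: [-1.2, 0.3, -0.2]
grip_width: 0.8
```

```bash
python3 go.py st 1 -60 168 -1.58 1 -30 168 -1.58
```

```text
t 18.68 pos [521.7 129.8 168.5] rot [-1.583e+00  1.000e-03 -1.581e+00] q [0.1  0.44 1.59 0.   1.13 0.11] F [-1.2  0.3 -0.2] w 0.8
world [520.2 186.  168. ] shift [-5.62  0.06 -0.21] turn -0.001
world [520.5 216.  168. ] shift [-8.62  0.06 -0.21] turn -0.001
```

>>> apply_moves([
  [[-1.5,0,0],0,0],
  [[-2.7,0,0],0,0],
  [[-3.9,0,0],0,0],
  [[-5.1,0,0],0,0],
  [[-6.2,0,0],0,0],
])

```text
time: 19.3
tool_pos: [522.6, 192.0, 169.0]
tcp_rot: [-1.582, -0.001, -1.581]
contact_force: [0.1, -6.2, 4.1]
grip_width: 0.4
```

```bash
python3 go.py st 1 -30 168 -1.58; python3 - <<'E'
from h import *
from plant import vision
cv2.imwrite('pics/w13.png',vision.capture('wrist')[:,:,::-1])
crop(vision.capture('side')[:,:,::-1],220,140,360,250,5,'pics/s13.png')
E
```

```text
t 19.3 pos [522.6 192.  169. ] rot [-1.582e+00 -1.000e-03 -1.581e+00] q [0.21 0.47 1.53 0.   1.15 0.22] F [ 0.1 -6.2  4.1] w 0.4
world [520.5 216.  168. ] shift [-2.39  0.1  -0.23] turn -0.001
```

View pics/w13.png

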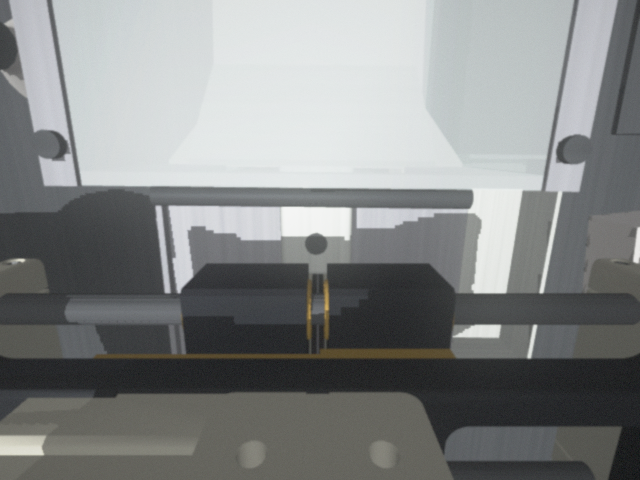

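View pics/s13.png

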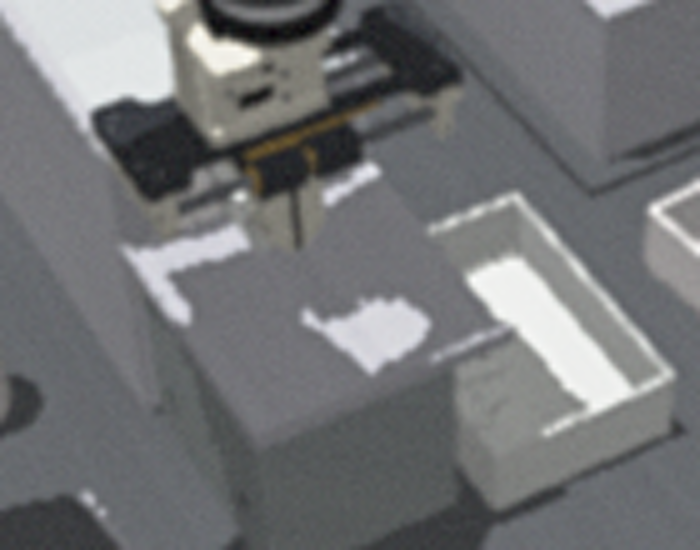

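>>> apply_moves([
  [[-0.8,0,-0.1],0,0],
  [[-1.6,0,-0.2],0,0],
  [[-2.4,0,-0.2],0,0],
  [[-2.4,0,-0.2],0,0],
])

```text
time: 19.9
tool_pos: [520.1, 218.3, 168.4]
tcp_rot: [-1.583, 0.002, -1.579]
contact_force: [-0.1, -0.4, 0.9]
grip_width: 0.0
```

```bash
python3 go.py st 1 -30 168 -1.58; python3 - <<'E'
from h import *
from plant import vision
cv2.imwrite('pics/w14.png',vision.capture('wrist')[:,:,::-1])
E
```

```text
t 19.9 pos [520.1 218.3 168.4] rot [-1.583  0.002 -1.579] q [0.26 0.48 1.51 0.01 1.16 0.26] F [-0.1 -0.4  0.9] w 0.0
world [520.5 216.  168. ] shift [0.24 0.04 0.04] turn 0.001
```

View pics/w14.png

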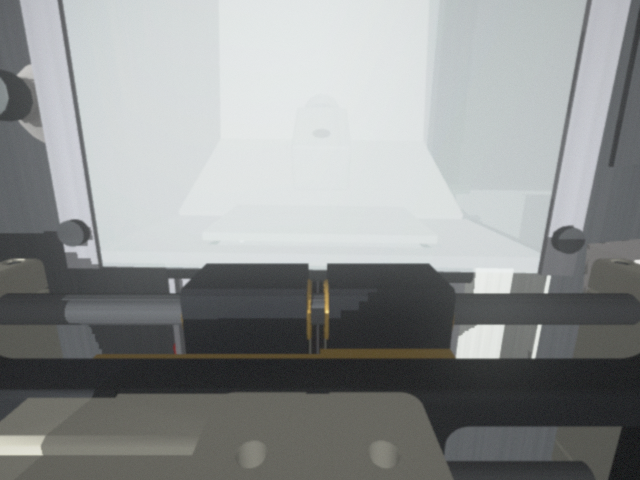

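>>> apply_moves([
  [[4,0,0],0,0],
  [[8,-3,0],0,2],
  [[13,-7,0],0,6],
  [[18,-8,0],0,6],
  [[24,-8,0],0,6],
])

```text
time: 20.58
tool_pos: [519.4, -23.6, 249.2]
tcp_rot: [-1.581, 0.002, -1.579]
contact_force: [1.0, 0.1, 0.3]
grip_width: 36.1
```

```bash
python3 go.py 440 -365 220 -3.105; python3 - <<'E'
from h import *
from plant import vision
crop(vision.capture('top')[:,:,::-1],40,150,300,290,3,'pics/t15.png')
crop(vision.capture('side')[:,:,::-1],200,80,320,220,5,'pics/s15.png')
E
```

```text
t 20.57 pos [519.4 -23.6 249.2] rot [-1.581  0.002 -1.579] q [-0.19  0.33  1.52 -0.    1.3  -0.18] F [1.  0.1 0.3] w 36.1
world [ 440. -365.  220.] shift [34.21  2.93 -7.65] turn 1.526
```

View pics/t15.png

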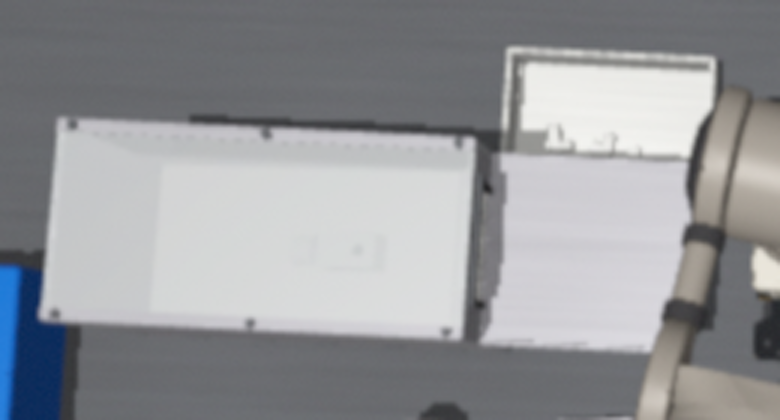

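View pics/s15.png

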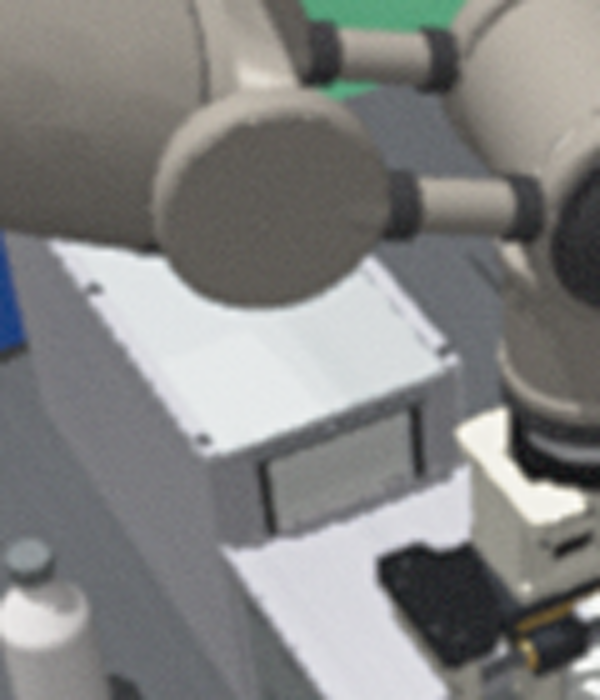

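>>> apply_moves([
  [[6,0,-1.5],0.2,6],
  [[12,0,-3],0.4,6],
  [[18,0,-4.5],0.6,6],
  [[24,1,-6],0.8,6],
  [[30,2,-7],1.0,6],
])

```text
time: 21.3
tool_pos: [444.3, -325.2, 229.0]
tcp_rot: [-1.578, -0.009, -2.523]
contact_force: [0.9, 0.1, 0.4]
grip_width: 60.1
```

```bash
python3 go.py 440 -365 220 -3.105
```

```text
t 21.3 pos [ 444.3 -325.2  229. ] rot [-1.578 -0.009 -2.523] q [-0.77  0.4   1.46 -0.01  1.28  0.19] F [0.9 0.1 0.4] w 60.1
world [ 440. -365.  220.] shift [2.66 0.9  3.  ] turn 0.582
```

>>> apply_moves([
  [[2.66,0.9,3],0.582,6],
  [[2.66,0.9,3],0.582,6],
  [[2.66,0.9,3],0.582,6],
  [[2.66,0.9,3],0.582,6],
  [[2.66,0.9,3],0.582,6],
])

```text
time: 21.92
tool_pos: [440.2, -364.5, 219.8]
tcp_rot: [-1.572, -0.012, -3.101]
contact_force: [-0.5, -0.6, -0.3]
grip_width: 59.9
```

```bash
python3 - <<'E'
from h import *
from plant import vision,bot
w=info(vision,'wrist')
im=vision.capture('wrist')[:,:,::-1];cv2.imwrite('pics/w16.png',im);crop(im,230,30,430,180,4,'pics/c16.png');crop(im,230,120,430,270,4,'pics/c16b.png')
E
python3 go.py 431 -365 60 -3.105
```

```text
t 21.98 pos [ 440.2 -364.6  220. ] rot [-1.572 -0.012 -3.102] q [-0.82  0.45  1.42 -0.01  1.28  0.71] F [ 0.  -0.4  0.4] w 59.9
world [ 431. -365.   60.] shift [ 0.73 16.    0.03] turn 0.003
```

View pics/w16.png

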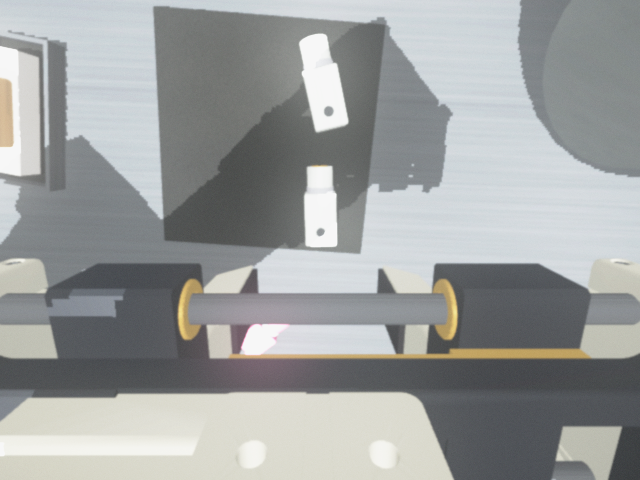

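View pics/c16b.png

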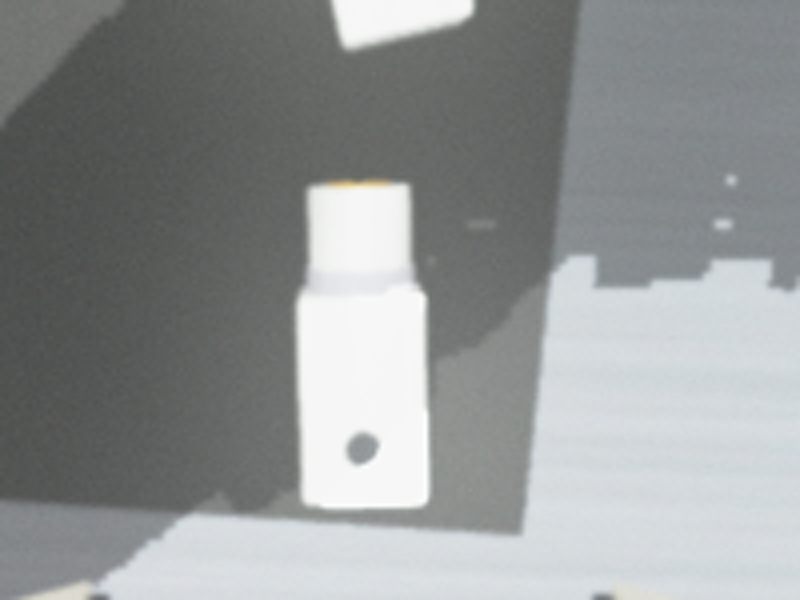

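```bash
python3 - <<'E'
from hous import *
w=info(vision,'wrist')
C=lambda p:(p[0]/4+230,p[1]/4+120)
block(w,[C(p) for p in [(296,289),(427,289),(430,506),(302,506)]])
block(w,[(303.5,72.5),(337,64),(347.5,122),(316,131.5)])
E
python3 go.py 431 -365 60 -3.105
```

```text
origin [ 450.5 -365.8] yaw 0.063 len 56.0 wid 32.4 33.0
grasp [ 430.5 -367.1] toolyaw -3.079
origin [ 565.1 -363.2] yaw 0.254 len 51.5 wid 31.1 30.8
grasp [ 545.7 -368.3] toolyaw -2.888
t 21.98 pos [ 440.2 -364.6  220. ] rot [-1.572 -0.012 -3.102] q [-0.82  0.45  1.42 -0.01  1.28  0.71] F [ 0.  -0.4  0.4] w 59.9
world [ 431. -365.   60.] shift [ 0.73 16.    0.03] turn 0.003
```

>>> apply_moves([
  [[0.75,5,0.15],-0.01,6],
  [[0.75,10,0.15],-0.01,6],
  [[0.75,15,0.15],-0.01,6],
  [[0.75,17,0.15],-0.01,6],
  [[0.75,17,0.15],-0.01,6],
])

```text
time: 22.6
tool_pos: [430.2, -365.3, 48.6]
tcp_rot: [-1.575, -0.014, -3.09]
contact_force: [-0.9, -0.4, 0.9]
grip_width: 60.1
```

```bash
python3 go.py 431 -366.3 22 -3.09; python3 - <<'E'
from h import *
from plant import vision
cv2.imwrite('pics/w17.png',vision.capture('wrist')[:,:,::-1])
E
```

```text
t 22.6 pos [ 430.2 -365.3   48.6] rot [-1.575 -0.014 -3.09 ] q [-0.84  0.64  1.63 -0.01  0.89  0.69] F [-0.9 -0.4  0.9] w 60.1
world [ 431.  -366.3   22. ] shift [-0.11  2.66  0.12] turn 0.0
```

View pics/w17.png

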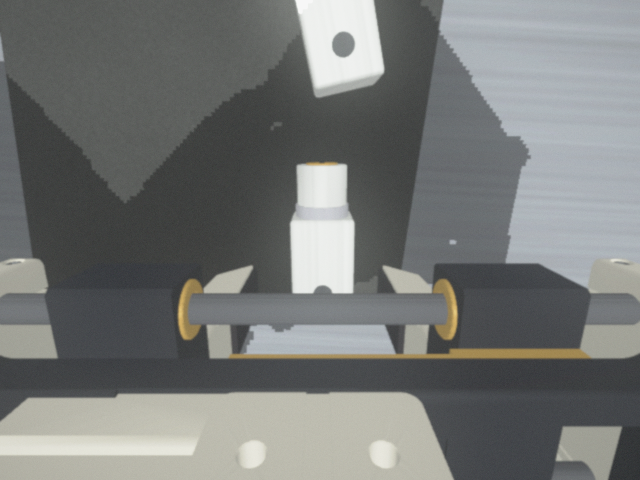

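>>> apply_moves([
  [[-0.1,2.0,0.1],0,6],
  [[-0.1,2.6,0.1],0,6],
  [[-0.1,2.6,0.1],0,4],
  [[-0.1,2.6,0.1],0,2],
  [[-0.1,2.6,0.1],0,2],
])

```text
time: 23.28
tool_pos: [431.9, -367.3, 24.7]
tcp_rot: [-1.572, -0.011, -3.09]
contact_force: [-0.0, -0.0, -0.5]
grip_width: 34.4
```

>>> apply_moves([
  [[0,0,0],0,2],
  [[0,0,0],0,2],
  [[0,0,0],0,2],
])

```text
time: 23.65
tool_pos: [431.8, -367.2, 24.7]
tcp_rot: [-1.572, -0.011, -3.09]
contact_force: [-0.0, 0.3, 0.6]
grip_width: 31.7
```

>>> apply_moves([
  [[0,-5,0],0,2],
  [[0,-11,0],0,2],
  [[0,-17,-3],0,2],
  [[0,-20,-6],-0.1,2],
  [[0,-20.5,-10],-0.3,2],
])

```text
time: 24.28
tool_pos: [429.8, -267.6, 232.6]
tcp_rot: [-1.57, -0.008, -2.798]
contact_force: [0.5, -0.3, -2.6]
grip_width: 31.7
```

```bash
python3 go.py st 2 -68 225 -1.58 
```

```text
t 24.27 pos [ 429.8 -267.6  232.6] rot [-1.57  -0.008 -2.798] q [-0.7   0.32  1.58 -0.01  1.24  0.53] F [ 0.5 -0.3 -2.6] w 31.7
world [521.1 178.  225. ] shift [-23.6    0.56 -38.88] turn -1.218
```

>>> apply_moves([
  [[-3,0.4,-5],-0.2,2],
  [[-6,0.4,-10],-0.4,2],
  [[-9,0.4,-15],-0.6,2],
  [[-12,0.4,-20],-0.8,2],
  [[-15,0.4,-25],-0.95,2],
])

```text
time: 24.9
tool_pos: [486.9, 20.2, 227.3]
tcp_rot: [-1.577, -0.005, -1.859]
contact_force: [1.5, -0.1, -1.5]
grip_width: 31.9
```

```bash
python3 go.py st 2 -68 225 -1.58 
```

```text
t 24.9 pos [486.9  20.2 227.3] rot [-1.577 -0.005 -1.859] q [-0.11  0.29  1.64 -0.    1.22  0.18] F [ 1.5 -0.1 -1.5] w 31.9
world [521.1 178.  225. ] shift [-16.1    0.16  -1.2 ] turn -0.279
```

>>> apply_moves([
  [[-5,0.1,-0.4],-0.15,2],
  [[-10,0.1,-0.8],-0.279,2],
  [[-16.1,0.1,-1.2],-0.279,2],
  [[-16.1,0.1,-1.2],-0.279,2],
  [[-16.1,0.1,-1.2],-0.279,2],
])

```text
time: 25.52
tool_pos: [520.7, 177.9, 225.1]
tcp_rot: [-1.579, -0.004, -1.579]
contact_force: [-0.2, -0.0, -2.2]
grip_width: 31.6
```

```bash
python3 go.py st 2 -69 162 -1.58; python3 - <<'E'
from h import *
from plant import vision
cv2.imwrite('pics/w18.png',vision.capture('wrist')[:,:,::-1])
E
```

```text
t 25.52 pos [520.7 177.9 225.1] rot [-1.579 -0.004 -1.579] q [ 0.19  0.41  1.47 -0.    1.27  0.2 ] F [-0.2 -0.  -2.2] w 31.6
world [521.1 177.  162. ] shift [0.06 6.31 0.09] turn 0.001
```

View pics/w18.png

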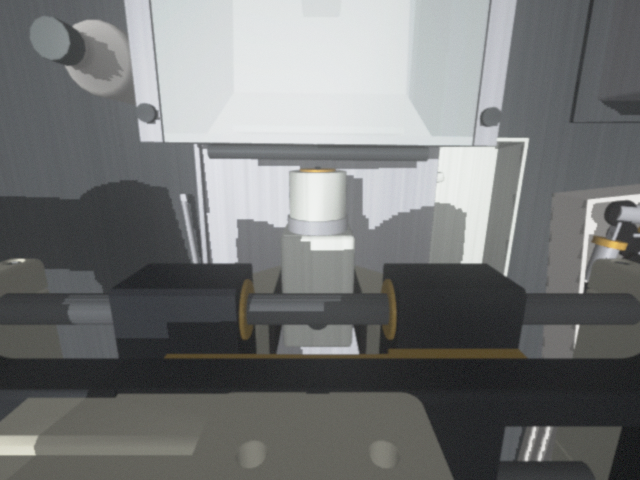

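>>> apply_moves([
  [[0,3,0.2],0,2],
  [[0,5,0.2],0,2],
  [[0,6.1,0.2],0,2],
  [[0,6.3,0.2],0,2],
  [[0,6.3,0.2],0,2],
])

```text
time: 26.2
tool_pos: [522.8, 176.7, 163.0]
tcp_rot: [-1.577, -0.003, -1.581]
contact_force: [0.4, -0.3, -1.8]
grip_width: 31.6
```

>>> apply_moves([
  [[0,0.2,0],0,2],
  [[0,0.2,0],0,2],
])

```text
time: 26.45
tool_pos: [523.3, 176.8, 161.8]
tcp_rot: [-1.576, -0.003, -1.581]
contact_force: [0.5, -0.3, 0.6]
grip_width: 31.5
```

>>> apply_moves([
  [[0,0.1,0],0,2],
  [[0,0.1,0],0,4.5],
  [[0,0.1,0],0,5.5],
  [[0,0.1,0],0,6],
  [[0,-1,0],0,6],
])

```text
time: 27.08
tool_pos: [522.8, 176.7, 171.4]
tcp_rot: [-1.578, -0.004, -1.581]
contact_force: [-0.5, -0.4, 0.6]
grip_width: 59.7
```

>>> apply_moves([
  [[0,-3,0],0,6],
  [[3,-3,0],0,0],
  [[4.9,-3,0],0,0],
  [[4.9,-3,0],0,0],
  [[4.9,-3,0],0,0],
])

```text
time: 27.7
tool_pos: [522.4, 128.1, 201.4]
tcp_rot: [-1.578, -0.003, -1.581]
contact_force: [0.9, -0.0, -0.4]
grip_width: 24.6
```

>>> apply_moves([
  [[0,2.0,0],0,0],
  [[0,3.1,0],0,0],
  [[0,3.2,0],0,0],
  [[0,3.2,0],0,0],
])

```text
time: 28.2
tool_pos: [522.4, 128.3, 169.7]
tcp_rot: [-1.578, -0.003, -1.581]
contact_force: [0.3, 0.5, -0.2]
grip_width: 0.4
```

```bash
python3 go.py st 1 -30 168 -1.58; python3 - <<'E'
from h import *
from plant import vision
cv2.imwrite('pics/w19.png',vision.capture('wrist')[:,:,::-1])
E
```

```text
t 28.2 pos [522.4 128.3 169.7] rot [-1.578 -0.003 -1.581] q [ 0.1   0.44  1.59 -0.    1.13  0.11] F [ 0.3  0.5 -0.2] w 0.4
world [520.5 216.  168. ] shift [-8.77  0.15 -0.28] turn -0.001
```

View pics/w19.png

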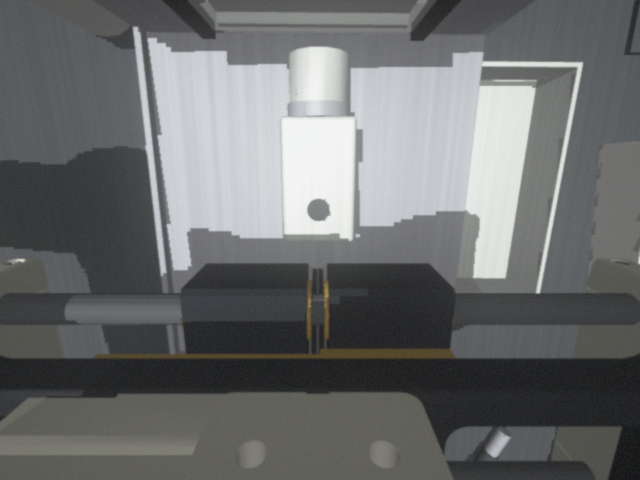

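Housing at (318,175) is aligned with the port (215–410). Pushing.

>>> apply_moves([
  [[-1.5,0,0],0,0],
  [[-2.8,0,0],0,0],
  [[-4.0,0,0],0,0],
  [[-5.2,0,0],0,0],
  [[-6.4,0,-0.1],0,0],
])

```text
time: 28.88
tool_pos: [522.6, 192.5, 170.4]
tcp_rot: [-1.576, -0.004, -1.581]
contact_force: [0.7, -6.2, 5.5]
grip_width: 0.5
```

>>> apply_moves([
  [[-0.8,0.05,-0.1],0,0],
  [[-1.6,0.05,-0.2],0,0],
  [[-2.4,0.05,-0.2],0,0],
  [[-2.5,0.05,-0.2],0,0],
])

```text
time: 29.38
tool_pos: [520.6, 218.5, 169.4]
tcp_rot: [-1.576, -0.004, -1.58]
contact_force: [-0.3, 0.2, 0.1]
grip_width: 0.6
```

```bash
python3 go.py st 1 -30 168 -1.58; python3 - <<'E'
from h import *
from plant import vision
cv2.imwrite('pics/w20.png',vision.capture('wrist')[:,:,::-1])
E
```

```text
t 29.38 pos [520.6 218.5 169.4] rot [-1.576 -0.004 -1.58 ] q [ 0.26  0.48  1.51 -0.    1.15  0.27] F [-0.3  0.2  0.1] w 0.6
world [520.5 216.  168. ] shift [ 0.25  0.14 -0.01] turn 0.0
```

View pics/w20.png

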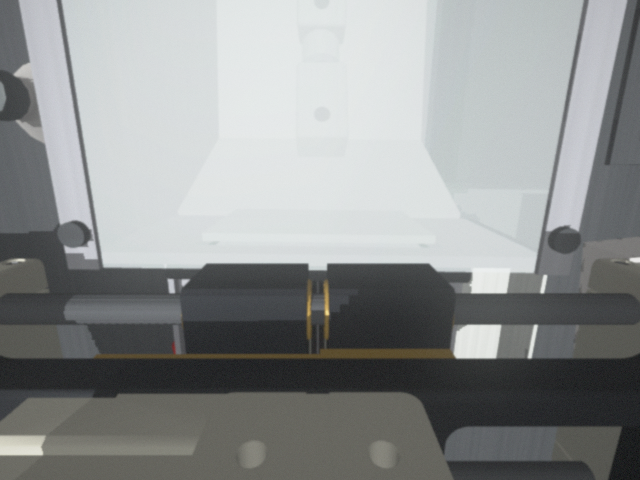

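>>> apply_moves([
  [[4,0,0],0,0],
  [[8,-3,0],0,2],
  [[13,-7,0],0,6],
  [[18,-8,0],0,6],
  [[24,-8,0],0,6],
])

```text
time: 30.05
tool_pos: [519.2, -22.9, 251.8]
tcp_rot: [-1.573, -0.004, -1.579]
contact_force: [0.9, -0.1, -0.9]
grip_width: 35.6
```

```bash
python3 go.py 548 -368 220 -2.888; python3 - <<'E'
from h import *
from plant import vision
t=vision.capture('top')[:,:,::-1]
crop(t,40,150,240,290,4,'pics/t21.png')
cv2.imwrite('pics/t21f.png',t)
E
```

```text
t 30.05 pos [519.2 -22.9 251.8] rot [-1.573 -0.004 -1.579] q [-0.19  0.33  1.52 -0.    1.3  -0.18] F [ 0.9 -0.1 -0.9] w 35.6
world [ 548. -368.  220.] shift [34.48  3.32  3.18] turn 1.309
```

View pics/t21.png

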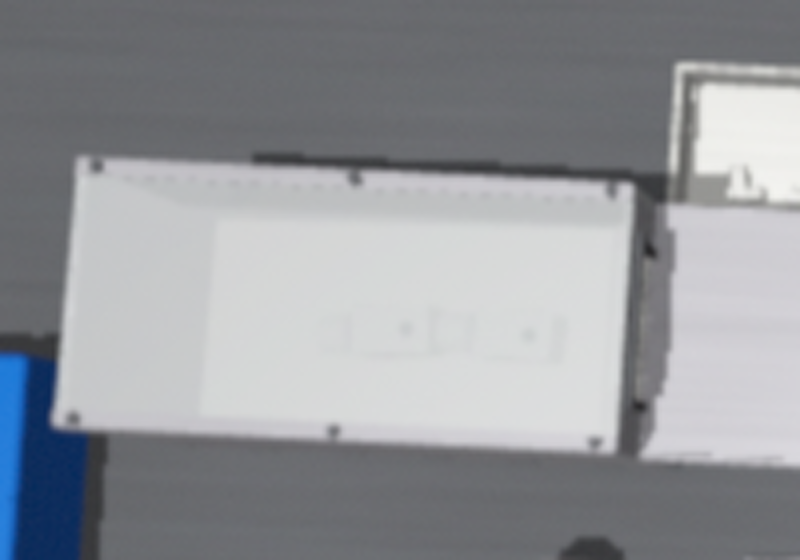

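View pics/t21f.png

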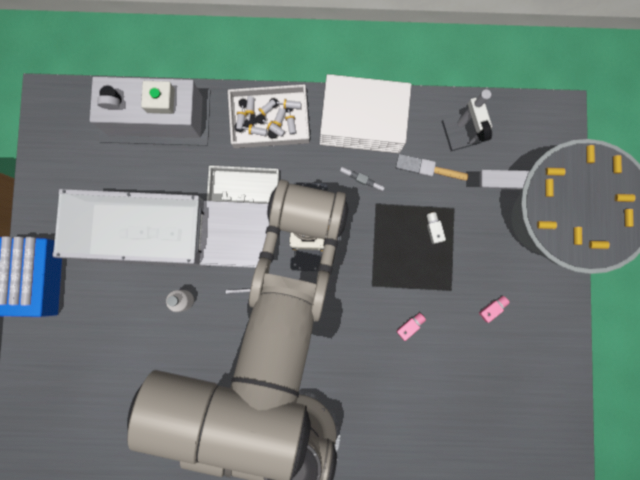

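```bash
python3 - <<'E'
from h import *
from plant import vision
top=info(vision,'top')
def st(p):
    c,s=np.cos(-.01),np.sin(-.01);d=p[:2]-np.array([519.8,246]);return np.array([c*d[0]+s*d[1],-s*d[0]+c*d[1]])
C=lambda p:(p[0]/4+40,p[1]/4+150)
for n,p in [('2tail',(565,337)),('2blockfront',(474,332)),('1tail',(433,332)),('1nose',(330,332)),('floorend',(205,330))]:
    s=st(ray(top,C(p),32));
    for _ in range(4):
        z=32-(s[1]-165)*np.tan(np.radians(8))+ (0 if n=='floorend' else 25); s=st(ray(top,C(p),z))
    print(n,s.round(0),round(z))
E
```

```text
2tail [ 2. 69.] 71
2blockfront [  4. 131.] 62
1tail [  3. 159.] 58
1nose [  2. 230.] 48
floorend [  4. 328.] 9
```

>>> apply_moves([
  [[6,0,0.5],0.18,6],
  [[12,0,1],0.36,6],
  [[18,0,1.5],0.54,6],
  [[24,1,2],0.72,6],
  [[30,2,2.5],0.9,6],
])

```text
time: 30.72
tool_pos: [539.8, -332.2, 233.2]
tcp_rot: [-1.567, -0.008, -2.49]
contact_force: [1.1, 0.5, 0.2]
grip_width: 60.0
```

```bash
python3 go.py 555 -368 220 -2.888
```

```text
t 30.73 pos [ 539.8 -332.2  233.2] rot [-1.567 -0.008 -2.49 ] q [-0.67  0.55  1.21 -0.01  1.38  0.25] F [1.1 0.5 0.2] w 60.0
world [ 555. -368.  220.] shift [0.95 1.34 3.76] turn 0.398
```

>>> apply_moves([
  [[0.95,1.3,3.76],0.398,6],
  [[0.95,1.3,3.76],0.398,6],
  [[0.95,1.3,3.76],0.398,6],
  [[0.95,1.3,3.76],0.398,6],
])

```text
time: 31.22
tool_pos: [555.1, -367.4, 220.7]
tcp_rot: [-1.564, -0.006, -2.885]
contact_force: [1.2, -0.9, -0.3]
grip_width: 59.7
```

```bash
python3 - <<'E'
from h import *
from plant import vision,bot
im=vision.capture('wrist')[:,:,::-1];cv2.imwrite('pics/w22.png',im);crop(im,230,120,430,270,4,'pics/c22.png')
crop(vision.capture('top')[:,:,::-1],40,150,240,290,4,'pics/t22.png')
E
python3 go.py 546 -368 60 -2.888
```

```text
t 31.32 pos [ 555.2 -367.4  221. ] rot [-1.563 -0.006 -2.885] q [-0.7   0.62  1.12 -0.01  1.4   0.62] F [ 0.2  0.  -0.1] w 60.4
world [ 546. -368.   60.] shift [ 0.82 16.1  -0.3 ] turn 0.003
```

View pics/w22.png

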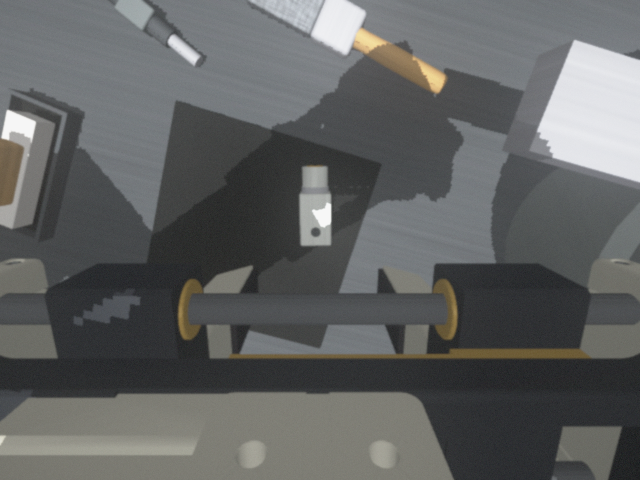

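View pics/c22.png

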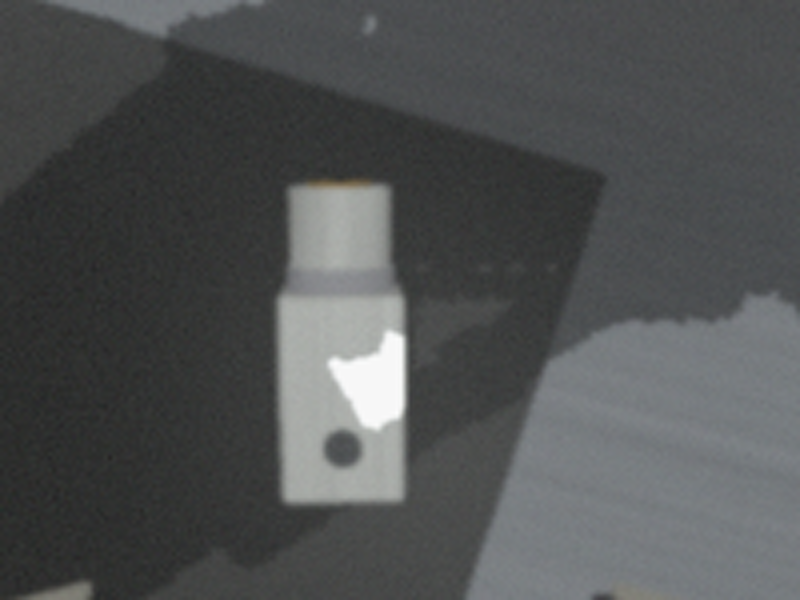

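View pics/t22.png

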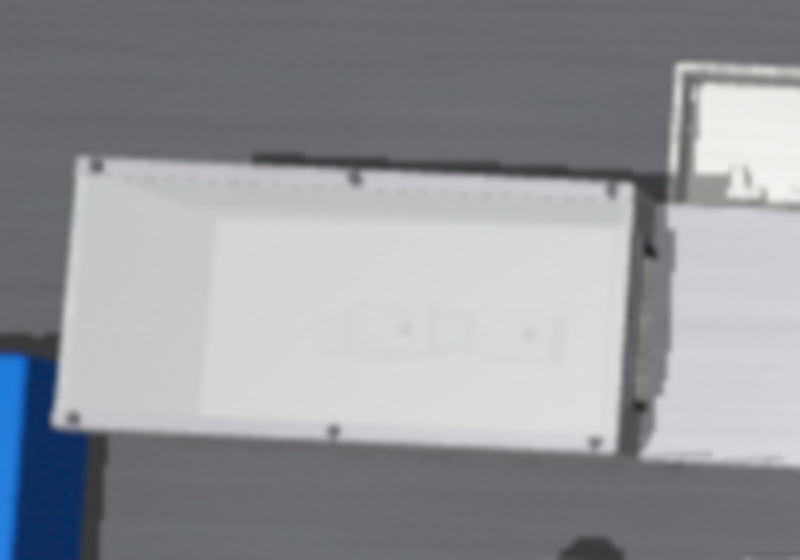

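```bash
python3 - <<'E'
from hous import *
w=info(vision,'wrist')
C=lambda p:(p[0]/4+230,p[1]/4+120)
block(w,[C(p) for p in [(277,291),(406,291),(405,502),(283,502)]])
E
python3 go.py 545 -367.5 52 -2.885
```

```text
origin [ 566.2 -362.9] yaw 0.267 len 54.5 wid 32.0 31.5
grasp [ 546.9 -368.2] toolyaw -2.875
t 31.32 pos [ 555.2 -367.4  221. ] rot [-1.563 -0.006 -2.885] q [-0.7   0.62  1.12 -0.01  1.4   0.62] F [ 0.2  0.  -0.1] w 60.4
world [ 545.  -367.5   52. ] shift [ 0.89 16.9  -0.38] turn -0.0
```

>>> apply_moves([
  [[0.8,5,-0.26],0,6],
  [[0.8,10,-0.26],0,6],
  [[0.8,15,-0.26],0,6],
  [[0.8,17,-0.26],0,6],
  [[0.8,17,-0.26],0,6],
])

```text
time: 31.95
tool_pos: [545.5, -367.3, 49.6]
tcp_rot: [-1.566, -0.007, -2.883]
contact_force: [-0.7, 0.3, 0.2]
grip_width: 60.0
```

```bash
python3 go.py 547 -368.2 22 -2.88; python3 - <<'E'
from h import *
from plant import vision
cv2.imwrite('pics/w23.png',vision.capture('wrist')[:,:,::-1])
E
```

```text
t 31.95 pos [ 545.5 -367.3   49.6] rot [-1.566 -0.007 -2.883] q [-0.7   0.77  1.34 -0.01  1.03  0.61] F [-0.7  0.3  0.2] w 60.0
world [ 547.  -368.2   22. ] shift [-0.14  2.76  0.11] turn -0.003
```

View pics/w23.png

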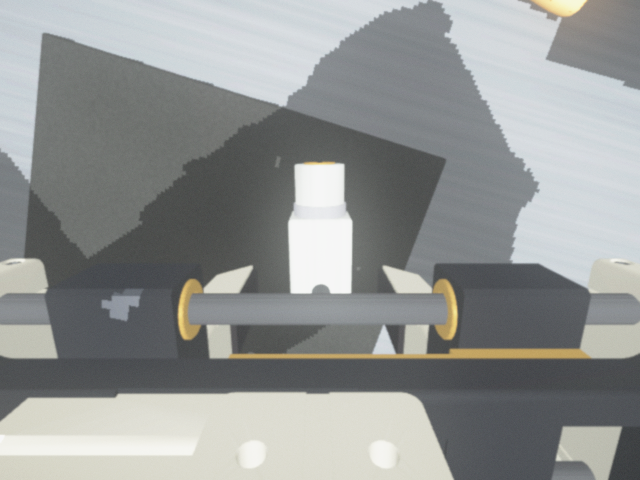

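>>> apply_moves([
  [[-0.1,2.0,0.1],0,6],
  [[-0.1,2.65,0.1],0,6],
  [[-0.1,2.7,0.1],0,4],
  [[-0.1,2.7,0.1],0,2],
  [[-0.1,2.7,0.1],0,2],
])

```text
time: 32.62
tool_pos: [547.8, -369.3, 24.8]
tcp_rot: [-1.563, -0.005, -2.884]
contact_force: [-0.2, -0.3, 0.1]
grip_width: 34.2
```

>>> apply_moves([
  [[0,0,0],0,2],
  [[0,0,0],0,2],
  [[0,0,0],0,2],
])

```text
time: 33.0
tool_pos: [547.7, -369.2, 24.8]
tcp_rot: [-1.563, -0.005, -2.884]
contact_force: [-0.5, -0.1, 0.2]
grip_width: 31.8
```

>>> apply_moves([
  [[0,-5,0],0,2],
  [[0,-11,0],0,2],
  [[0,-17,-3],0,2],
  [[0,-20,-6],-0.1,2],
  [[0,-20.5,-10],-0.3,2],
])

```text
time: 33.62
tool_pos: [523.5, -270.8, 232.1]
tcp_rot: [-1.559, -0.005, -2.592]
contact_force: [0.7, 0.7, -2.2]
grip_width: 31.8
```

```bash
python3 go.py 497 177 225 -1.58 
```

```text
t 33.62 pos [ 523.5 -270.8  232.1] rot [-1.559 -0.005 -2.592] q [-0.6   0.46  1.36 -0.01  1.31  0.42] F [ 0.7  0.7 -2.2] w 31.8
world [497. 177. 225.] shift [-21.13   0.14 -39.57] turn -1.012
```

>>> apply_moves([
  [[-3,0,-5],-0.2,2],
  [[-6,0,-10],-0.4,2],
  [[-9,0,-16],-0.6,2],
  [[-12,0,-21],-0.8,2],
  [[-15,0,-27],-0.95,2],
])

```text
time: 34.25
tool_pos: [510.5, 34.8, 228.4]
tcp_rot: [-1.567, -0.012, -1.653]
contact_force: [1.0, 0.6, -2.1]
grip_width: 31.7
```

```bash
python3 go.py 497 177 225 -1.58 
```

```text
t 34.25 pos [510.5  34.8 228.4] rot [-1.567 -0.012 -1.653] q [-0.07  0.33  1.58 -0.01  1.23  0.01] F [ 1.   0.6 -2.1] w 31.7
world [497. 177. 225.] shift [-14.07   0.15  -2.51] turn -0.073
```

>>> apply_moves([
  [[-5,0.1,-1],-0.073,2],
  [[-10,0.1,-2],-0.073,2],
  [[-14.07,0.1,-2.5],-0.073,2],
  [[-14.07,0.1,-2.5],-0.073,2],
  [[-14.07,0.1,-2.5],-0.073,2],
])

```text
time: 34.88
tool_pos: [497.0, 176.6, 225.4]
tcp_rot: [-1.568, -0.013, -1.579]
contact_force: [-0.5, -0.5, -1.6]
grip_width: 31.8
```

```bash
python3 go.py 497 176 162 -1.58; python3 - <<'E'
from h import *
from plant import vision
cv2.imwrite('pics/w24.png',vision.capture('wrist')[:,:,::-1])
E
```

```text
t 34.88 pos [497.  176.6 225.4] rot [-1.568 -0.013 -1.579] q [ 0.2   0.36  1.54 -0.01  1.24  0.22] F [-0.5 -0.5 -1.6] w 31.8
world [497. 176. 162.] shift [-0.02  6.34 -0.01] turn 0.001
```

View pics/w24.png

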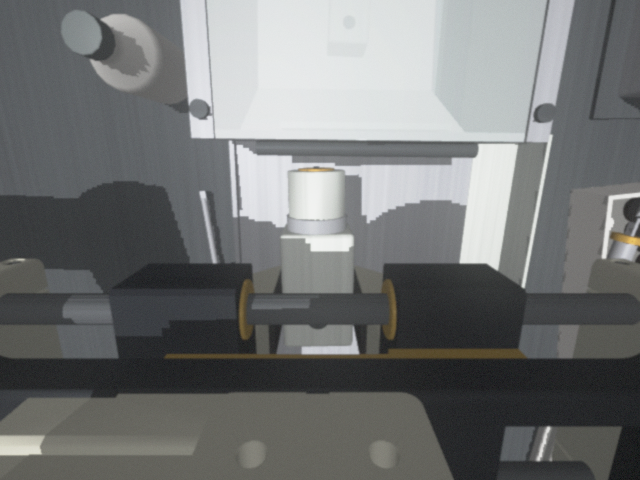

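>>> apply_moves([
  [[0,3,0],0,2],
  [[0,5,0],0,2],
  [[0,6.1,0],0,2],
  [[0,6.3,0],0,2],
  [[0,6.4,0],0,2],
])

```text
time: 35.55
tool_pos: [497.8, 175.1, 162.1]
tcp_rot: [-1.567, -0.013, -1.581]
contact_force: [-0.2, 0.9, -1.9]
grip_width: 31.8
```

>>> apply_moves([
  [[0,0.15,0],0,2],
  [[0,0.15,0],0,2],
])

```text
time: 35.8
tool_pos: [497.9, 175.1, 161.8]
tcp_rot: [-1.566, -0.013, -1.581]
contact_force: [-3.7, -1.8, 5.6]
grip_width: 31.5
```

>>> apply_moves([
  [[0,0,0],0,2],
  [[0,0,0],0,4.5],
  [[0,0,0],0,5.5],
  [[0,0,0],0,6],
  [[0,-1,0],0,6],
])

```text
time: 36.42
tool_pos: [497.4, 175.1, 171.5]
tcp_rot: [-1.568, -0.013, -1.581]
contact_force: [0.7, -0.1, 0.3]
grip_width: 59.2
```

>>> apply_moves([
  [[0,-3,0],0,6],
  [[3,-3,0],0,0],
  [[4.9,-3,0],0,0],
  [[4.9,-3,0],0,0],
  [[4.9,-3,0],0,0],
])

```text
time: 37.05
tool_pos: [496.8, 126.8, 202.0]
tcp_rot: [-1.568, -0.013, -1.581]
contact_force: [0.7, 0.0, 0.3]
grip_width: 24.2
```

>>> apply_moves([
  [[0,2.0,0],0,0],
  [[0,3.1,0],0,0],
  [[0,3.2,0],0,0],
  [[0,3.2,0],0,0],
])

```text
time: 37.55
tool_pos: [497.1, 126.7, 170.3]
tcp_rot: [-1.568, -0.013, -1.581]
contact_force: [0.1, 1.1, 0.5]
grip_width: 0.2
```

```bash
python3 go.py 497 216 168 -1.58; python3 - <<'E'
from h import *
from plant import vision
cv2.imwrite('pics/w25.png',vision.capture('wrist')[:,:,::-1])
E
```

```text
t 37.55 pos [497.1 126.7 170.3] rot [-1.568 -0.013 -1.581] q [ 0.11  0.39  1.66 -0.01  1.09  0.12] F [0.1 1.1 0.5] w 0.2
world [497. 216. 168.] shift [-8.93  0.12 -0.1 ] turn -0.001
```

View pics/w25.png

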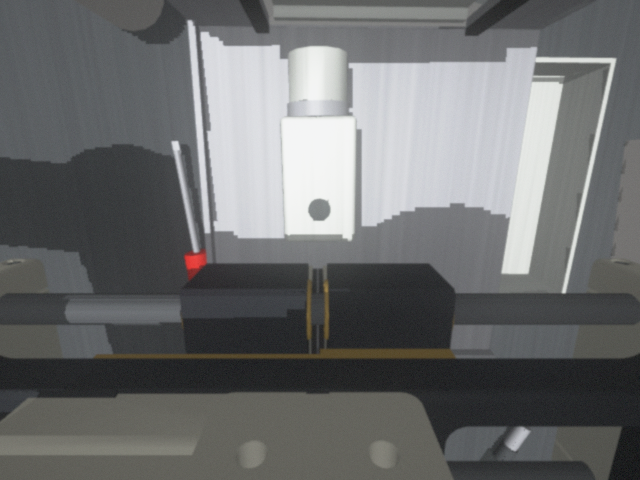

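>>> apply_moves([
  [[-1.5,0,0],0,0],
  [[-2.8,0,0],0,0],
  [[-4.0,0,0],0,0],
  [[-5.2,0,0],0,0],
  [[-6.5,0,0],0,0],
])

```text
time: 38.22
tool_pos: [498.3, 191.7, 170.4]
tcp_rot: [-1.566, -0.014, -1.581]
contact_force: [1.0, -6.8, 5.9]
grip_width: 0.2
```

>>> apply_moves([
  [[-0.8,0.1,0],0,0],
  [[-1.6,0.1,0],0,0],
  [[-2.4,0.1,0],0,0],
  [[-2.5,0.1,0],0,0],
])

```text
time: 38.72
tool_pos: [498.3, 217.8, 168.7]
tcp_rot: [-1.566, -0.014, -1.58]
contact_force: [0.7, 0.2, 0.8]
grip_width: 0.4
```

```bash
python3 go.py 497 216 168 -1.58; python3 - <<'E'
from h import *
from plant import vision
cv2.imwrite('pics/w26.png',vision.capture('wrist')[:,:,::-1])
E
```

```text
t 38.73 pos [498.3 217.8 168.7] rot [-1.566 -0.014 -1.58 ] q [ 0.28  0.44  1.58 -0.02  1.12  0.3 ] F [0.7 0.2 0.8] w 0.4
world [497. 216. 168.] shift [ 0.18  0.07 -0.12] turn 0.0
```

View pics/w26.png

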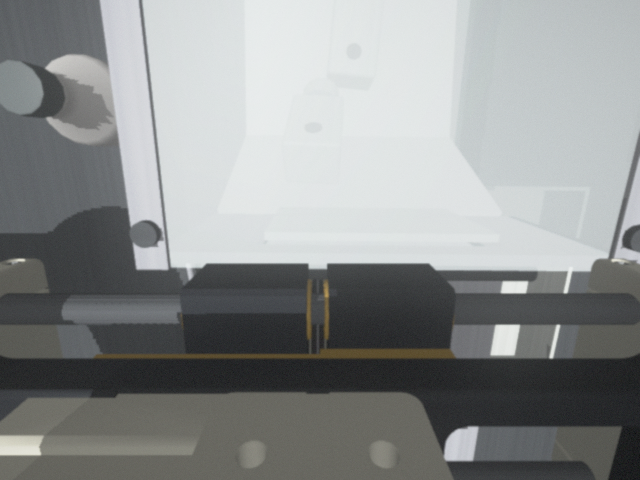

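Third housing is in, next to the second's tail. Retreating and checking.

>>> apply_moves([
  [[4,0,0],0,0],
  [[8,-3,0],0,2],
  [[13,-7,0],0,6],
  [[18,-8,0],0,6],
  [[24,-8,0],0,6],
])

```text
time: 39.4
tool_pos: [496.1, -22.7, 253.4]
tcp_rot: [-1.563, -0.014, -1.579]
contact_force: [0.6, 0.0, 0.1]
grip_width: 36.1
```

>>> apply_moves([
  [[5,-1,0],0,6],
  [[8,-1,0],0,6],
  [[8,-1,0],0,6],
  [[8,-1,0],0,6],
])

```text
time: 39.9
tool_pos: [495.2, -101.8, 264.2]
tcp_rot: [-1.564, -0.013, -1.579]
contact_force: [-0.1, 0.9, -0.1]
grip_width: 59.8
```

```bash
python3 - <<'E'
from h import *
from plant import vision
t=vision.capture('top')[:,:,::-1]
crop(t,40,150,240,290,4,'pics/t27.png')
cv2.imwrite('pics/t27f.png',t)
s=vision.capture('side')[:,:,::-1]
crop(s,200,100,360,240,5,'pics/s27.png');cv2.imwrite('pics/s27f.png',s)
E
```

```text
(no output)
```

View pics/t27.png

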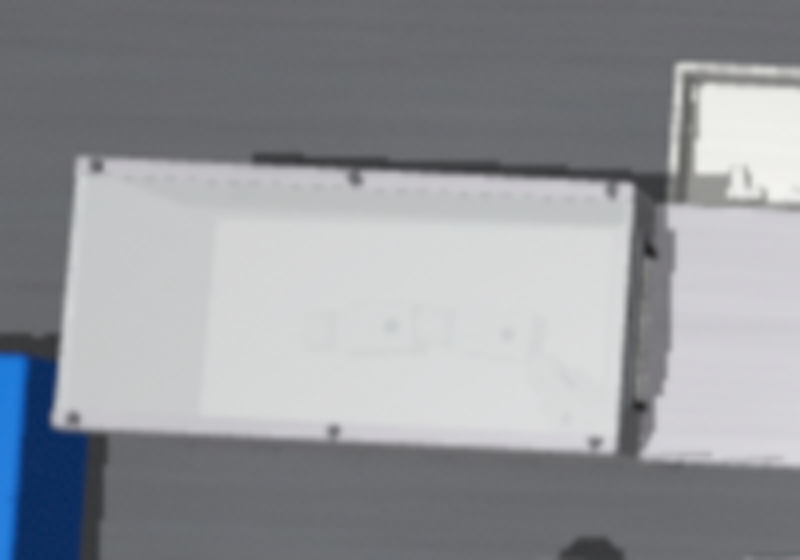

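View pics/t27f.png

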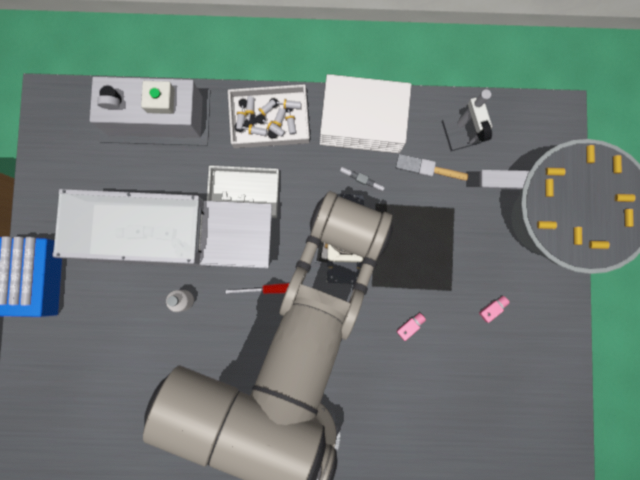

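View pics/s27.png

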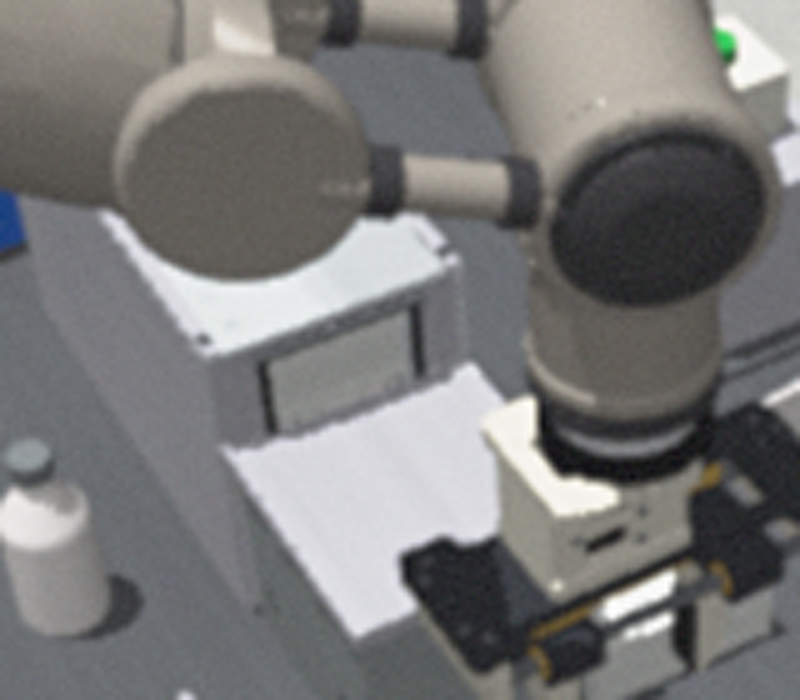

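View pics/s27f.png

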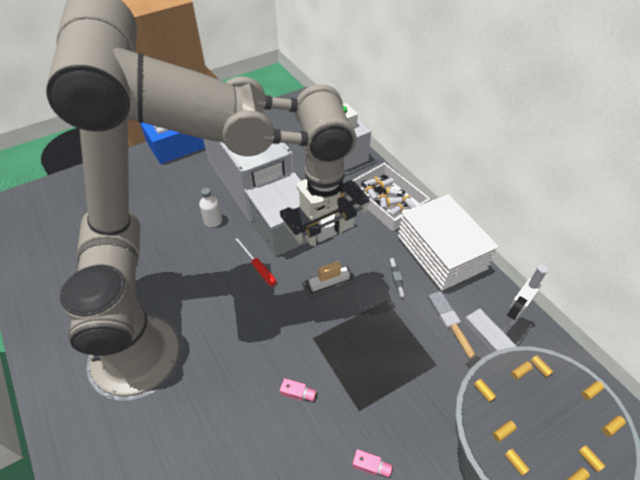

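```bash
python3 - <<'E'
from h import *
from plant import vision
t=vision.capture('top')[:,:,::-1]
c=t[185:270,50:240]
g=cv2.cvtColor(c,cv2.COLOR_BGR2GRAY)
g=np.clip((g.astype(float)-185)*6,0,255).astype(np.uint8)
cv2.imwrite('pics/e28.png',cv2.resize(g,None,fx=4,fy=4,interpolation=cv2.INTER_CUBIC))
s=vision.capture('side');i=cv2.imread('pics/side0.png')[:,:,::-1]
a=np.hstack([cv2.resize(x[150:200,240:300],None,fx=6,fy=6,interpolation=cv2.INTER_CUBIC) for x in (i,s)])
cv2.imwrite('pics/f28.png',a[:,:,::-1])
E
```

```text
(no output)
```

View pics/e28.png

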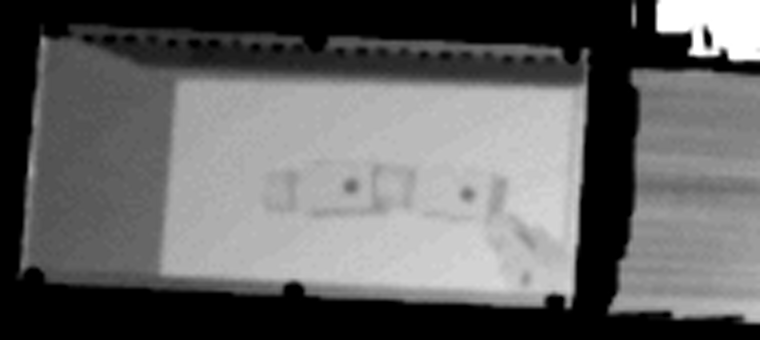

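View pics/f28.png

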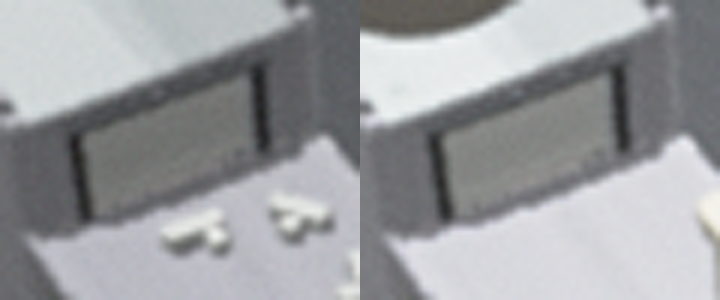

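```bash
python3 go.py 480 270 330 -1.58
```

```text
t 40.1 pos [ 495.4 -101.4  264.4] rot [-1.564 -0.014 -1.577] q [-0.35  0.28  1.54 -0.01  1.31 -0.34] F [-0.   0.3  0.5] w 60.4
world [480. 270. 330.] shift [-37.04  -7.08  -1.73] turn 0.003
```

>>> apply_moves([
  [[-3,-5,0],0,6],
  [[-9,-7,0],0,6],
  [[-15,-7,-1],0,6],
  [[-21,-7,-1.5],0,6],
  [[-27,-7,-1.7],0,6],
])

```text
time: 40.72
tool_pos: [478.8, 172.2, 330.9]
tcp_rot: [-1.563, -0.014, -1.576]
contact_force: [1.8, -0.4, -0.1]
grip_width: 59.8
```

>>> apply_moves([
  [[-5,0,0],0,6],
  [[-10,0,0],0,6],
  [[-10,0,0],0,6],
  [[-10,0,0],0,6],
])

```text
time: 41.22
tool_pos: [479.0, 272.2, 329.3]
tcp_rot: [-1.563, -0.014, -1.575]
contact_force: [-0.6, -0.1, 0.6]
grip_width: 60.3
```

```bash
python3 - <<'E'
from h import *
from plant import vision
t=vision.capture('wrist')[:,:,::-1]
cv2.imwrite('pics/w29.png',t)
g=cv2.cvtColor(t,cv2.COLOR_BGR2GRAY)
g=cv2.createCLAHE(6,(8,8)).apply(g)
cv2.imwrite('pics/e29.png',g)
E
python3 go.py
```

```text
t 41.27 pos [479.2 271.6 329.6] rot [-1.563 -0.014 -1.576] q [ 0.39  0.34  1.28 -0.02  1.52  0.39] F [-0.4 -0.4 -0. ] w 59.8
```

View pics/w29.png

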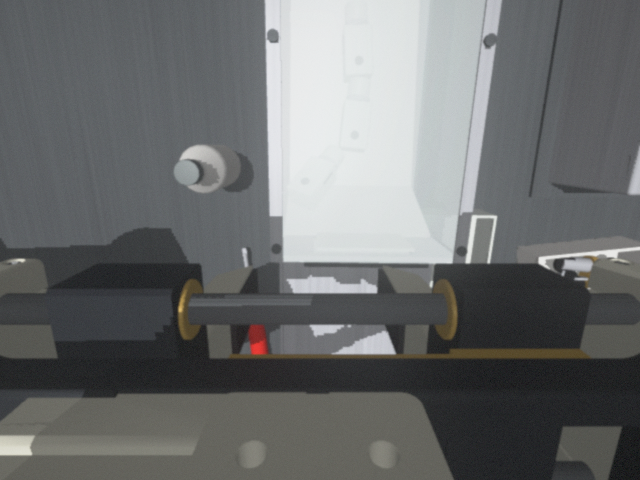

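View pics/e29.png

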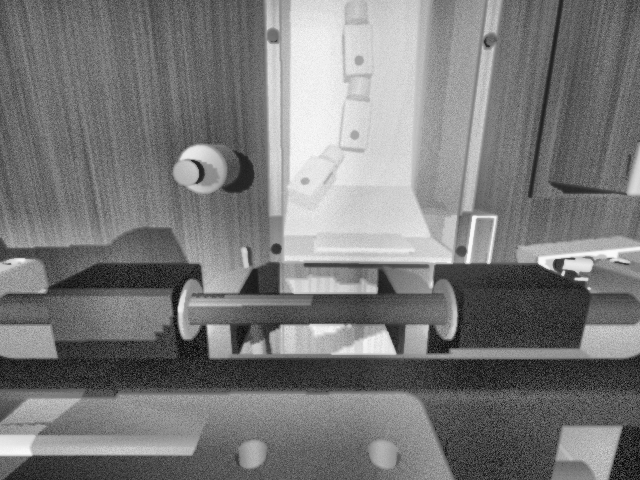

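```bash
python3 - <<'E'
from h import *
from plant import vision
a=cv2.imread('pics/s27f.png');crop(a,290,170,370,300,5,'pics/s30.png')
E
```

```text
(no output)
```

View pics/s30.png

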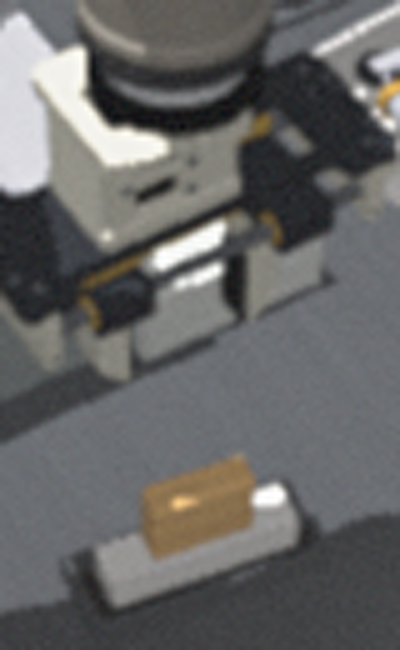

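```bash
python3 - <<'E'
from h import *
from plant import vision
i=cv2.imread('pics/side0.png');s=vision.capture('side')[:,:,::-1]
cv2.imwrite('pics/cmp.png',np.hstack([cv2.resize(x[250:305,295:365],None,fx=5,fy=5,interpolation=cv2.INTER_CUBIC) for x in (i,s)]))
E
```

```text
(no output)
```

View pics/cmp.png

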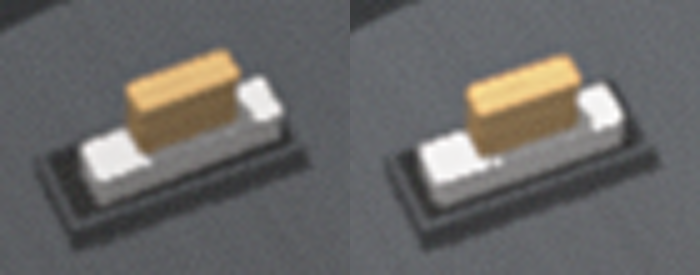

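The scraper stands flat in its rest, as it did at the start. I'm handing the job in.

```bash
python3 -c "
from plant import order
print(order.close_job())"
```

```text
the job is handed in; nothing more can be done
None
```

The job is done and handed in at about 41 s of the 210 s allowed.

- **Scraps:** I found three on the plate. One pass with the scraper sent all three off the open edge into the pan. The top and side pictures then showed the plate clear and all three in the pan, and the fingers never touched them.
- **Scraper:** It is back upright and flat in its rest. The last side picture matches the start picture to within a few millimetres. While setting it down it brushed the rest lightly, with about 17 N on the wrist and a 4 mm sideways shift, but it ended at the pick-up height.
- **Housings:** There were three white ones on the mat. I carried each to the plate, set it down nose first and pushed it through the flap with closed fingers. The last wrist picture through the clear cover shows all three in the drop box.
- **Third housing:** I pushed it in about 22 mm off-centre because the first two had stopped in a row. It lies turned about 45° near the foot of the chute, its tail close to the side wall.
- **Flap:** The side picture after the last push shows it shut, the same as at the start. I judged this by eye, as there is no reading of the flap's angle.
- **Other things:** In the last pictures of the whole table, the bottle, screwdriver, brush, gauge and the pink look-alikes are where they were. No check failed.

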